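# Release the shaker's transport lock

## Robot

A 6-joint arm with a two-finger parallel gripper is mounted at the origin on a cart in front of the work surface, level with it; the furniture and walls round the work are solid. World frame = base frame: x ahead of the robot, y to its left, z up, the work surface at z = 0. Lengths are in m, angles in rad, forces in N, time in s.
With the tool pointing down it reaches from about 0.35 to 0.975 m from the base axis. Payload 4.9 kg.
Tool frame: the origin (TCP) lies at the very end of the fingers, on their centre line; the grasp point (between the pads) lies 19 mm behind it; x points along the fingers, y is the direction in which the jaws open and shut, and the axes are right-handed (so a half turn about x gives the same grasp; the last joint's range is limited). The gripper opens to 85 mm and grips with 20 to 120 N. Pads are 22 mm wide; open, the fingers measure 114 mm over their backs; the gripper's body (76 mm by 85 mm) begins 54 mm behind the grasp point. The pads swing forward as they close: fully open they stand 13 mm farther back than shut.
Start: joints at [1.023, 0.053, 1.613, -0, 1.476, -0.119], TCP at [0.26, 0.568, 0.231] pointing down, gripper open.
Joint ranges: [-3.01, 3.01], [-1.01, 2.22], [0.06, 2.58], [-1.02, 4.17], [0.09, 2.62], [-3.14, 3.14]. Speed limits (rad/s): [2.57, 2.57, 3.14, 3.14, 3.14, 3.14].

## Interface

Orientations are given as a rotation vector (axis times angle).
In Python, from station import ctrl gives the robot as it stands. The module is installed in compiled form; this text tells all that it offers.
- The arm moves only by the shell command python3 -m handwheel 'ROWS' [FORCE]. ROWS is JSON, one flat list of numbers, 7 for each row, row after row: the opening, from 0 (shut) to 1 (fully open), then the shift along the tool's x, y, z in m, then the turn, a rotation vector about the tool's x, y, z in degrees. A call has 1 to 12 rows; each row is the pose to reach, as a shift and turn from the pose commanded when the call began, along the tool's axes at that moment; what a row does not reach only later rows make up. A row lasts 1/12 s, in which the tool goes at most 41.7 mm and 7.16 degrees, less where a joint would pass 70% of its speed; a pose out of reach is approached as far as the arm can. A call with a gripper value outside its range is refused whole. The fingers move at their own pace and stop on an object; FORCE is the grip in N (left out, the last holds). Time passes only in rows, so rows that repeat a pose let the fingers close. It gives the time, the measured TCP pose, the force and the opening at its end, in the units of the state.
- ctrl.get_obs(): the state, without advancing time (a new reading comes with each control period).
- ctrl.get_image(name): name is "side" or "top"; returns (picture, depth): 420x560x3 uint8, blue, green, red; 420x560 float32, m along the optical axis (not along the pixel's ray), 0 where there is no reading.
- ctrl.camera_params(name): a dict with "fov_y" (degrees; the focal length in pixels is half the picture's height over the tangent of half this angle, whatever the lens; pixels are square), "cx", "cy" (the principal point, pixels), "dist_coeffs" ([k1, k2, p1, p2, k3] as OpenCV has them; the pictures are not rectified), "R" (3x3) and "t" (3): a world point X has camera coordinates R X + t. Camera axes: x right, y down, z forward; pixel columns grow to the right and rows downward; lengths in m; the calibration is good to about 2 mm. A picture is of the moment at which its call begins. camera_params takes no time and is no camera call.
- ctrl.finish_job(): hands the job in, once; it reports no verdict.
The state is a dict: "t": time; "q": joint angles; "dq": joint speeds; "effort": joint torques, N m; "tool_pos": TCP position; "tool_rot": TCP orientation; "contact_force": force on the tool from outside, world axes, zero at the start; "wrist_torque": the same for the moment, N m; "opening": finger opening in m.
Only numpy, scipy, OpenCV 4.12 (cv2) and the standard library are available. Lean on these libraries where they do the work, as an engineer would, in place of code of your own. Each camera call takes 0.05 s, during which the arm holds its last target.

## Task

The jar has been left standing on top of the bench shaker's transport-lock screw: stand it upright in the round steel dish. Then take the flat driver out of its stand, seat its blade in the slot of the lock screw and turn the screw clockwise as far as it goes, and put the driver back upright in its stand, fully down. Leave the other loose things (the dropping bottle and the staining jar) where they are.

Things in the scene. Friction and masses are not known exactly. Their poses are not given: they have to be found in the camera images.
- jar: black screw-cap jar with a paper label, round, 63 mm across the body and 65 mm across the cap (cap from 66 mm up), 97 mm high, about 0.18 kg; the cap is fixed. Origin: centre of its underside, z up. It starts upright on the shaker's deck, right over the lock screw and hiding it.
- dish: round low steel dish, fixed to the worktop, 120 mm across and 10 mm high, floor 3 mm thick, flat floor 105 mm across inside. Origin: centre of its underside.
- shaker: bench shaker, fixed, 190 mm deep (x) by 170 mm wide (y), its front (-x) to the robot. Origin: centre of its underside. Its grey deck is 50 mm above the worktop; a platform covers the rear part from 2 mm to 92 mm behind (+x) the origin and stands 71 mm above the worktop. The lock screw is set in the front part of the deck, 50 mm in front (-x) of the origin, on the middle line.
- lock_slot (a point): centre of the lock screw's head, in its top face, flush with the deck (50 mm above the worktop); x axis along the slot (either end alike), z up. Steel head 32 mm across; one straight slot right across it, 5 mm wide and 7 mm deep, its mouth bevelled to 9 mm over the top 2 mm. Black strokes on the deck: one stroke at the locked end of the turn, two strokes at the free end.
- lock (a joint): angle of the lock screw in rad: 0 locked (slot along the shaker's x axis), grows as the screw turns clockwise seen from above, hard stop at 1.2 (fully released). It starts somewhere from 0 to 0.35. It stays where it is left; turning takes about 0.06 N m. The blade has about 0.14 rad of play either way in the slot, so the driver must turn that much more than the screw.
- driver: short flat driver standing blade down in its stand. Origin: middle of the blade's lower end; z up along the driver towards the handle, x along the blade's width. Blade 14 mm wide, 3 mm thick; shaft 9 mm; round collar 36 mm across from 50 to 55 mm above the origin; square grey handle 26 x 26 mm, its flats square to x and y, from 55 to 125 mm above the origin, top button to 128 mm; 0.12 kg.
- stand: black block, fixed, 76 x 76 mm and 60 mm high, on a foot plate 88 x 88 x 6 mm, with one vertical square hole 21 x 21 mm in its middle, 56 mm deep, mouth bevelled 3 mm. Origin: centre of its underside. The driver hangs in it by its collar, so that the driver's origin is 10 mm above the worktop.
- dropping_bottle: bystander: small brown bottle with a black cap, 29 mm across, 78 mm high. Origin: centre of its underside.
- microscope: fixed microscope near the middle of the worktop, to the right of all this; about 0.27 to 0.67 m ahead of the robot, from 0.13 m right to 0.07 m left of its middle line, 0.40 m high: swing over it with the fingertips higher than that. Origin: on the worktop, under its middle.
- staining_jar: bystander: glass jar with a lid, 48 x 58 mm, 112 mm high. Origin: centre of its underside.
Not all that is in view belongs to the job. Leave any purple or red look-alike of the jar alone.

How it is judged:
On the way, in this order (a step that is already met when the one before it is completed fails the run):
1. the jar stands upright in the dish, let go (horizontal distance between jar and dish below 0.026 m and z of jar in the frame of dish below 0.006 m and angle between jar's own z axis and vertical below 0.08 rad and contact force between jar and the fingers below 0.1 N), for 0.2 s.
2. the driver's blade is seated in the slot of the screw, the screw not yet released (horizontal distance between driver and lock_slot below 0.007 m and z of driver in the frame of lock_slot below -0.003 m and value of joint lock below 0.6 rad), for 0.1 s.
3. the screw is turned fully clockwise with the blade still in the slot (horizontal distance between driver and lock_slot below 0.007 m and z of driver in the frame of lock_slot below -0.003 m and value of joint lock above 1.08 rad), for 0.1 s.
At the end, for the whole second after the job is handed in: the jar stands upright (within 0.08 rad) flat on the dish's floor; the lock screw is turned past 1.08 rad of its 1.2; the driver hangs upright in the stand's hole with its collar down on the block (within 4 mm); all at rest (horizontal distance between jar and dish below 0.026 m and z of jar in the frame of dish below 0.006 m and angle between each of jar, driver's own z axis and vertical below 0.08 rad and value of joint lock above 1.08 rad and horizontal distance between driver and stand below 0.009 m and z of driver in the frame of stand below 0.014 m and linear speed of each of jar, driver below 0.02 m/s); the robot touches nothing.
It fails at once if the jar is tipped over (more than 0.6 rad) (angle between jar's own z axis and vertical above 0.6 rad).
It fails at once if the dropping bottle is moved more than 30 mm (distance of dropping_bottle from where it was at the start of the episode above 0.03 m).
It fails at once if the staining jar is moved more than 30 mm (distance of staining_jar from where it was at the start of the episode above 0.03 m).
It also fails if it takes over 64 s, if anything falls off the work surface, if the arm or the gripper's body presses on something with over 40 N, if the wrist force passes 120 N, or if a joint passes its speed limit or range.

## Working session

There is one attempt and no reset: what is moved stays moved. The work goes in short steps, Python scripts to look and compute and a shell command to move; the robot and the scene stay as the last step left them, time stands still between calls to the robot, and variables do not carry over. Pictures are saved under pics/ and viewed, and the job is handed in when it is done.

```bash
mkdir -p pics; ls
python3 - <<'E'
from station import ctrl
import cv2, numpy as np
print(ctrl.get_obs())
for n in ("side","top"):
    p=ctrl.camera_params(n); print(n,p)
    im,d=ctrl.get_image(n)
    cv2.imwrite(f"pics/{n}0.png",im); np.save(f"pics/{n}0.npy",d)
E
```

```text
pics
{'t': 0.0, 'q': array([ 1.02299845e+00,  5.33335279e-02,  1.61431434e+00, -9.90574591e-06,
        1.47601458e+00, -1.19035481e-01]), 'dq': array([-0.00038117,  0.0009402 , -0.00038041, -0.00199736,  0.00024021,
       -0.00131709]), 'effort': array([-8.74164834e-04, -3.93702078e+01, -3.70168984e+01, -3.49807378e-04,
        7.11154891e-03,  1.69663377e-07]), 'tool_pos': array([0.25952968, 0.5678686 , 0.23006535]), 'tool_rot': array([ 0.33476345,  1.54518124, -0.33786038]), 'contact_force': array([-0.72368537, -0.32470167, -0.61002021]), 'wrist_torque': array([-0.06114464, -0.02687909, -0.01824984]), 'opening': 0.0851523786347916}
side {'fov_y': 47.07564573814342, 'cx': 284.26728516942774, 'cy': 206.42173680430375, 'dist_coeffs': array([0.00348136, 0.        , 0.        , 0.        , 0.        ]), 'R': array([[-0.98834653, -0.1519409 ,  0.00922539],
       [-0.10352867,  0.62653097, -0.77248997],
       [ 0.11159283, -0.76444287, -0.63495995]]), 't': array([ 0.5232595 , -0.04776392,  1.221214  ])}
top {'fov_y': 44.535677953988284, 'cx': 269.29319286338887, 'cy': 213.54808308813745, 'dist_coeffs': array([0.0398888, 0.       , 0.       , 0.       , 0.       ]), 'R': array([[-0.0170978 , -0.99970834,  0.01705582],
       [-0.99499912,  0.01533336, -0.09869975],
       [ 0.09840944, -0.01865808, -0.99497108]]), 't': array([0.25470304, 0.46776289, 1.24551184])}
```

View pics/side0.png

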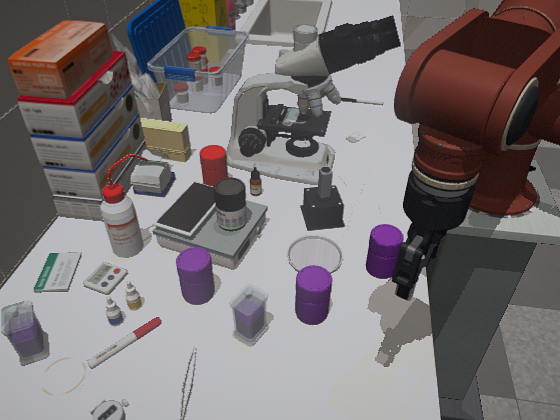

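View pics/top0.png

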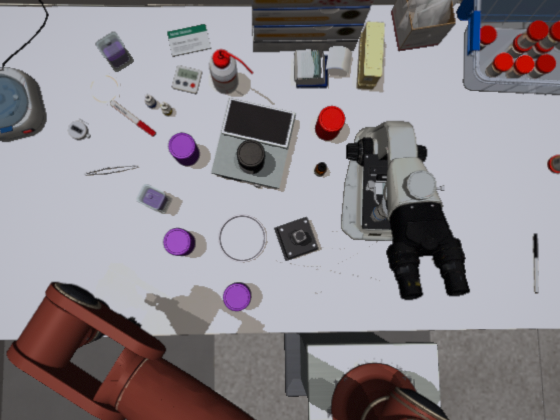

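Top view candidates for the jar:
- Black jar at (250,155), standing on the shaker.
- Purple look-alikes at (184,149), (179,242) and (237,296).
- Red look-alike at (330,123).

I choose the black one with the label. The dish is at (242,238) and the stand with the driver at (297,238). The dropping bottle is at (321,169) and the staining jar at (153,198). Next I check these in close crops.

```bash
cat > h.py <<'E'
import cv2, numpy as np
from scipy.spatial.transform import Rotation as Rn
from station import ctrl
def K(n):
    p=ctrl.camera_params(n); f=210/np.tan(np.radians(p['fov_y']/2))
    return np.array([[f,0,p['cx']],[0,f,p['cy']],[0,0,1]]),p['dist_coeffs'],p['R'],p['t']
def at_z(n,u,v,z):
    k,d,R,t=K(n)
    x=cv2.undistortPoints(np.array([[[u,v]]],float),k,d)[0,0]
    r=R.T@np.array([x[0],x[1],1]); c=-R.T@t
    return c+r*(z-c[2])/r[2]
def proj(n,X):
    k,d,R,t=K(n)
    return cv2.projectPoints(np.atleast_2d(np.array(X,float)),cv2.Rodrigues(R)[0],t,k,d)[0][:,0]
def crop(im,x0,y0,w,h,s,name):
    c=cv2.resize(im[y0:y0+h,x0:x0+w],None,fx=s,fy=s,interpolation=cv2.INTER_CUBIC)
    for i in range(0,w,10):
        cv2.line(c,(i*s,0),(i*s,6 if i%50 else 14),(0,255,0),1)
    for i in range(0,h,10):
        cv2.line(c,(0,i*s),(6 if i%50 else 14,i*s),(0,255,0),1)
    cv2.imwrite(name,c)
def cloud(n,d):
    k,dc,R,t=K(n)
    vv,uu=np.mgrid[0:420,0:560]
    x=cv2.undistortPoints(np.stack([uu,vv],-1).reshape(-1,1,2).astype(float),k,dc)[:,0]
    P=np.c_[x,np.ones(len(x))]*d.reshape(-1,1)
    return ((P-t)@R).reshape(420,560,3)
E
python3 - <<'E'
from h import *
for n in ("top","side"):
    im=cv2.imread(f"pics/{n}0.png")
    if n=="top": crop(im,205,90,130,180,4,"pics/tc.png") or None
    else: crop(im,150,130,200,150,4,"pics/sc.png")
E
python3 - <<'E'
from h import *
im=cv2.imread("pics/top0.png"); crop(im,205,90,130,100,6,"pics/tc1.png"); crop(im,210,200,130,75,6,"pics/tc2.png")
E
```

```text
(no output)
```

View pics/tc1.png

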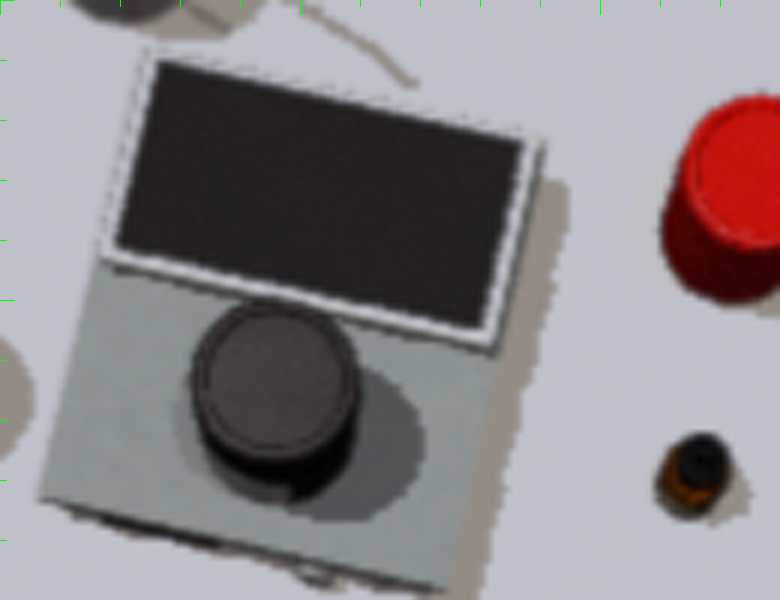

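View pics/tc2.png

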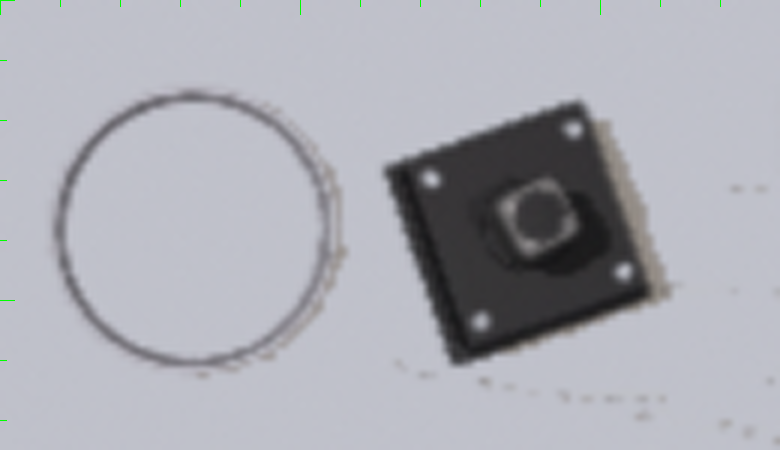

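View pics/sc.png

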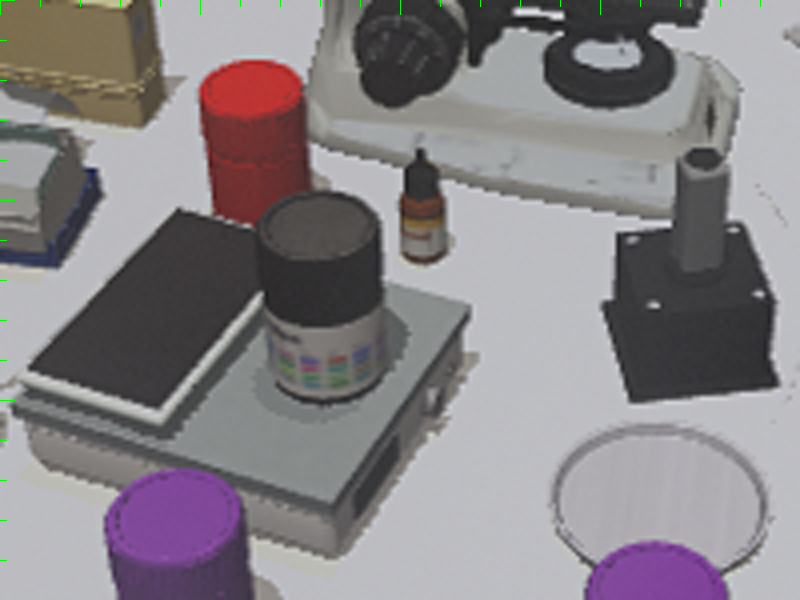

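Run:
```python
from h import *
def c6(x,y,x0,y0,s=6): return (x+.5)/s-.5+x0,(y+.5)/s-.5+y0
def p(n,pts,x0,y0,z,s=6): return np.array([at_z(n,*c6(x,y,x0,y0,s),z)[:2] for x,y in pts])
print("jar px",p("top",[(276,381)],205,90,.147))
print("dish px",p("top",[(192,228)],210,200,.01))
pl=p("top",[(150,50),(542,140),(495,350),(102,258)],205,90,.071);print("platform",pl)
dk=p("top",[(40,499),(443,590)],205,90,.05);print("deckfront",dk, dk.mean(0))
st=p("top",[(430,178),(573,129),(624,271),(481,321)],210,200,.06);print("stand",st.mean(0),st)
print("driver",p("top",[(538,216)],210,200,.138))
cl={n:cloud(n,np.load(f"pics/{n}0.npy")) for n in ("top","side")}
im=cv2.imread("pics/top0.png")
def rect(n,u0,u1,v0,v1,z0,z1):
    P=cl[n][v0:v1,u0:u1].reshape(-1,3); P=P[(P[:,2]>z0)&(P[:,2]<z1)]
    r=cv2.minAreaRect(P[:,:2].astype(np.float32)*1000); c=cv2.minEnclosingCircle(P[:,:2].astype(np.float32)*1000)
    print(n,len(P),"z",P[:,2].mean().round(4),"rect",r,"circ",c,"med",np.median(P[:,:2],0))
for n,b in (("top",(225,285,130,180)),("side",(205,255,170,240))): print("jar");rect(n,*b,.143,.155)
for n,b in (("top",(205,300,90,190)),("side",(150,275,170,265))): print("plat");rect(n,*b,.066,.076)
for n,b in (("top",(205,300,90,190)),("side",(150,275,170,265))): print("deck");rect(n,*b,.045,.055)
for n,b in (("top",(270,325,210,265)),("side",(295,350,160,235))): print("stand");rect(n,*b,.056,.063)
for n,b in (("top",(270,325,210,265)),("side",(295,350,160,235))): print("drv");rect(n,*b,.13,.145)
for n,b in (("top",(210,275,205,270)),("side",(280,345,230,285))): print("dish");rect(n,*b,.005,.014)
```

```text
jar px [[0.59647262 0.28911815]]
dish px [[0.41417344 0.31651206]]
platform [[0.74916165 0.33917514]
 [0.71028097 0.18190146]
 [0.62460874 0.2025679 ]
 [0.66406184 0.35926369]]
deckfront [[0.57055199 0.38667729]
 [0.53108264 0.22441594]] [0.55081732 0.30554661]
stand [0.41075241 0.18170687] [[0.42988936 0.21990497]
 [0.44855242 0.16249932]
 [0.39170788 0.14361296]
 [0.37285999 0.20081025]]
driver [[0.40981045 0.18322869]]
jar
top 599 z 0.1469 rect ((596.1896362304688, 289.3316955566406), (60.72673416137695, 62.1005859375), 89.06822204589844) circ ((596.9553833007812, 289.1680908203125), 31.8554744720459) med [0.59646459 0.29001787]
jar
side 458 z 0.1452 rect ((598.361572265625, 289.8824462890625), (59.978572845458984, 62.7251091003418), 84.04203796386719) circ ((599.302001953125, 290.150390625), 32.380184173583984) med [0.59867193 0.29050789]
plat
top 2320 z 0.0708 rect ((649.56884765625, 281.16851806640625), (163.46206665039062, 170.2216033935547), 76.30752563476562) circ ((666.46435546875, 277.41357421875), 102.85794067382812) med [0.68786002 0.27189871]
plat
side 1885 z 0.0694 rec
[... 1277 characters left out ...]
28) med [0.40928952 0.18339452]
drv
side 84 z 0.1342 rect ((412.97271728515625, 183.3689727783203), (23.24401092529297, 29.352142333984375), 27.244873046875) circ ((411.6239013671875, 181.87261962890625), 16.036272048950195) med [0.41228281 0.18731128]
dish
top 820 z 0.0075 rect ((416.8680114746094, 313.60540771484375), (158.3021240234375, 153.77899169921875), 87.74188232421875) circ ((416.12689208984375, 310.9825439453125), 105.61813354492188) med [0.41556677 0.31514164]
dish
side 281 z 0.0079 rect ((416.9773254394531, 309.3667297363281), (117.14197540283203, 108.69943237304688), 5.142160415649414) circ ((416.0169372558594, 314.84796142578125), 61.17575454711914) med [0.41851267 0.28758232]
```

```bash
cat >> h.py <<'E'
def state():
    o=ctrl.get_obs(); M=Rn.from_rotvec(o['tool_rot']).as_matrix(); return o,M
def yaw(M): return np.degrees(np.arctan2(M[1,1],M[0,1]))  # jaw (tool y) direction in world
def show():
    o,M=state()
    print("t %.2f"%o['t'],"pos",o['tool_pos'].round(4),"jaw yaw %.1f"%yaw(M),"toolx",M[:,0].round(3),"F",o['contact_force'].round(1),"open %.4f"%o['opening'],"q",o['q'].round(2))
def goto(pos,y,mod=180,tilt=None):
    """tool-frame shift (mm) and turn (deg) to reach pos with jaw yaw y (mod 180/90)"""
    o,M=state()
    best=None
    for k in range(-4,5):
        a=np.radians(y+k*mod)
        X=np.array([0,0,-1.]);Y=np.array([np.cos(a),np.sin(a),0]);T=np.c_[X,Y,np.cross(X,Y)]
        r=Rn.from_matrix(M.T@T).as_rotvec(degrees=True)
        if best is None or np.linalg.norm(r)<np.linalg.norm(best[0]): best=(r,y+k*mod)
    s=M.T@(np.array(pos)-o['tool_pos'])
    print("shift m",s.round(4),"turn deg",best[0].round(2),"yaw",best[1])
E
python3 - <<'E'
from h import *
show()
for y in (0,90,-13.7,76.3): goto((.597,.2895,.24),y)
goto((.597,.2895,.106),-13.7)
for n,u,v,z in (("top",237,296,.09),("top",179,242,.09),("top",184,149,.09),("top",153,198,.1)): print(at_z(n,u,v,z).round(3))
E
```

```text
t 0.10 pos [0.2596 0.5679 0.2302] jaw yaw 65.4 toolx [-0.001 -0.002 -1.   ] F [-1.1  0.2  0.2] open 0.0854 q [ 1.02  0.05  1.61 -0.    1.48 -0.12]
shift m [-0.0097 -0.1129  0.4227] turn deg [6.543e+01 5.000e-02 1.000e-01] yaw -720
shift m [-0.0097 -0.1129  0.4227] turn deg [-24.57  -0.03   0.1 ] yaw 810
shift m [-0.0097 -0.1129  0.4227] turn deg [7.913e+01 6.000e-02 1.000e-01] yaw -373.7
shift m [-0.0097 -0.1129  0.4227] turn deg [-10.87  -0.02   0.11] yaw 796.3
shift m [ 0.1243 -0.1127  0.4227] turn deg [7.913e+01 6.000e-02 1.000e-01] yaw -373.7
[0.276 0.326 0.09 ]
[0.402 0.458 0.09 ]
[0.621 0.446 0.09 ]
[0.504 0.516 0.1  ]
```

```bash
python3 -m handwheel '[1,-0.01,-0.02,0.06,-2,0,0, 1,-0.01,-0.04,0.14,-4,0,0, 1,-0.01,-0.06,0.22,-6,0,0, 1,-0.01,-0.08,0.30,-8,0,0, 1,-0.01,-0.1,0.37,-10,0,0, 1,-0.01,-0.113,0.423,-10.9,0,0.1, 1,-0.01,-0.113,0.423,-10.9,0,0.1, 1,-0.01,-0.113,0.423,-10.9,0,0.1, 1,-0.01,-0.113,0.423,-10.9,0,0.1, 1,-0.01,-0.113,0.423,-10.9,0,0.1, 1,-0.01,-0.113,0.423,-10.9,0,0.1, 1,-0.01,-0.113,0.423,-10.9,0,0.1]' 60
python3 - <<'E'
from h import *
show(); goto((.597,.2895,.1),76.3)
E
```

```text
t: 1.1
tool_pos: [0.6004, 0.286, 0.2402]
tool_rot: [0.192, 1.562, -0.191]
contact_force: [-0.2, 0.2, -0.1]
opening: 0.0854
t 1.10 pos [0.6004 0.286  0.2402] jaw yaw 76.0 toolx [ 0.  0. -1.] F [-0.2  0.2 -0.1] open 0.0854 q [ 0.33  0.14  1.5  -0.    1.5  -0.99]
shift m [ 0.1402  0.0025 -0.0042] turn deg [-0.28  0.01 -0.01] yaw 796.3
```

```bash
python3 -m handwheel '[1,0.03,0.0025,-0.0042,0,0,0, 1,0.06,0.0025,-0.0042,0,0,0, 1,0.06,0.0025,-0.0042,0,0,0, 1,0.06,0.0025,-0.0042,0,0,0]'
python3 - <<'E'
from h import *
show(); goto((.597,.2895,.1),76.3)
im,d=ctrl.get_image("top"); crop(im,190,90,130,100,6,"pics/a1.png")
im,d=ctrl.get_image("side"); crop(im,150,90,160,120,5,"pics/a1s.png")
E
```

```text
t: 1.43
tool_pos: [0.5919, 0.2933, 0.1785]
tool_rot: [0.186, 1.568, -0.187]
contact_force: [-0.1, 0.2, 0.3]
opening: 0.0856
t 1.43 pos [0.5919 0.2933 0.1785] jaw yaw 76.4 toolx [-0.005 -0.    -1.   ] F [-0.1  0.2  0.3] open 0.0856 q [ 0.35  0.17  1.57  0.    1.4  -0.99]
shift m [ 0.0785 -0.0023  0.0062] turn deg [ 0.07 -0.28  0.08] yaw 436.3
```

View pics/a1s.png

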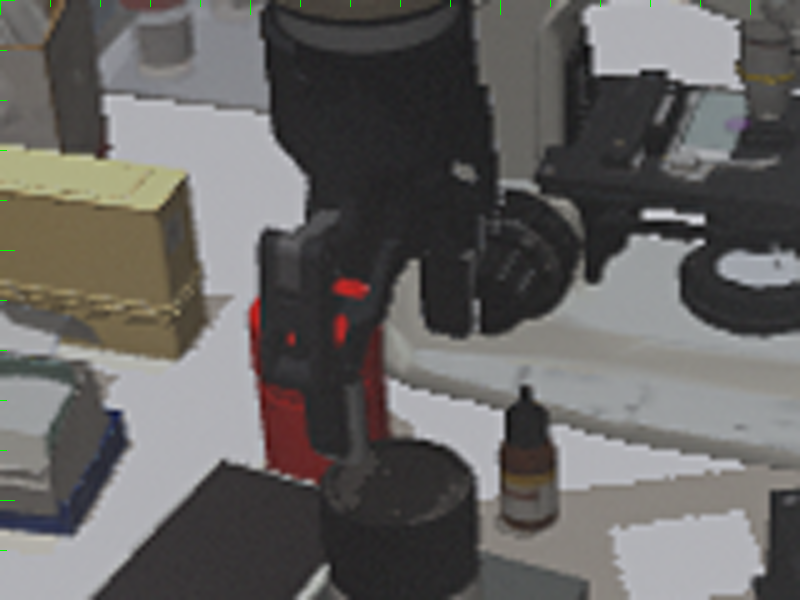

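View pics/a1.png

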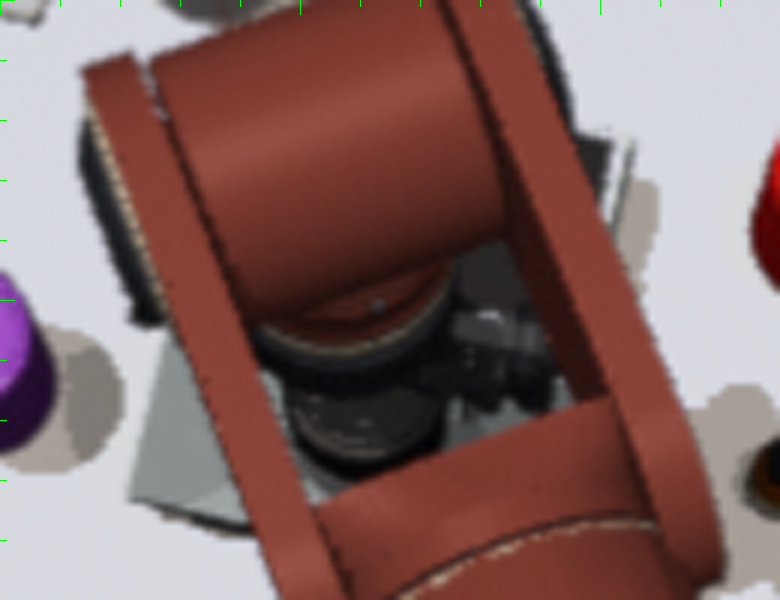

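Run:
```python
from h import *
show(); goto((.597,.2895,.1),76.3); print(ctrl.get_obs()['dq'].round(3))
c=[-K(n)[2].T@K(n)[3] for n in ("side","top")];print(c)
```

```text
t 1.53 pos [0.5944 0.294  0.1829] jaw yaw 76.4 toolx [ 0.002  0.002 -1.   ] F [0.4 1.  0.5] open 0.0855 q [ 0.35  0.17  1.57  0.    1.4  -0.99]
shift m [ 0.0829 -0.004   0.0035] turn deg [ 0.07  0.09 -0.16] yaw 436.3
[-0.    -0.015 -0.024  0.001 -0.007  0.002]
[array([0.37593805, 1.04297843, 0.73369756]), array([0.34720841, 0.27069523, 1.28107218])]
```

```bash
python3 -m handwheel '[1,0,0,0,0,0,0, 1,0,0,0,0,0,0, 1,0,0,0,0,0,0]'
python3 - <<'E'
from h import *
show(); goto((.597,.2895,.1),76.3); print(ctrl.get_obs()['dq'].round(3))
E
```

```text
t: 1.78
tool_pos: [0.5949, 0.2937, 0.1833]
tool_rot: [0.189, 1.56, -0.185]
contact_force: [-0.4, 1.0, -0.0]
opening: 0.0851
t 1.78 pos [0.5949 0.2937 0.1833] jaw yaw 76.3 toolx [ 0.003  0.003 -1.   ] F [-0.4  1.  -0. ] open 0.0851 q [ 0.35  0.17  1.57  0.    1.4  -0.99]
shift m [ 0.0833 -0.0039  0.0029] turn deg [ 0.04  0.15 -0.2 ] yaw 436.3
[ 0.     0.007  0.008  0.001 -0.001 -0.   ]
```

```bash
python3 -m handwheel '[1,0.02,-0.004,0.003,0,0,0, 1,0.045,-0.004,0.003,0,0,0, 1,0.07,-0.004,0.003,0,0,0, 1,0.083,-0.004,0.003,0,0,0, 1,0.083,-0.004,0.003,0,0,0, 1,0.083,-0.004,0.003,0,0,0, 1,0.083,-0.004,0.003,0,0,0]'
python3 - <<'E'
from h import *
show()
im,d=ctrl.get_image("side"); crop(im,150,130,160,120,5,"pics/a2s.png")
E
```

```text
t: 2.37
tool_pos: [0.5973, 0.2893, 0.1004]
tool_rot: [0.19, 1.56, -0.185]
contact_force: [-0.3, 0.1, 0.1]
opening: 0.0855
t 2.37 pos [0.5973 0.2893 0.1004] jaw yaw 76.3 toolx [ 0.003  0.003 -1.   ] F [-0.3  0.1  0.1] open 0.0855 q [ 0.34  0.25  1.62  0.    1.27 -0.99]
```

View pics/a2s.png

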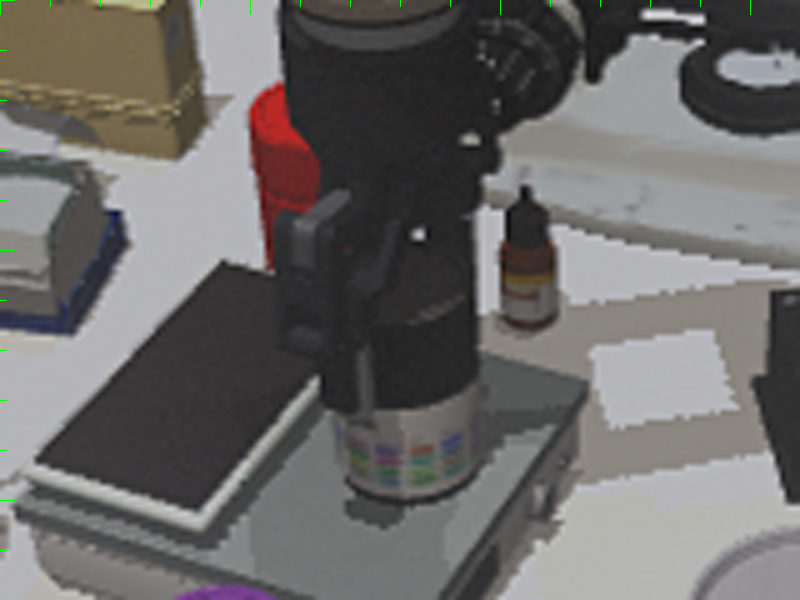

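```bash
python3 -m handwheel '[0.6,0,0,0,0,0,0, 0.6,0,0,0,0,0,0, 0.6,0,0,0,0,0,0, 0.6,0,0,0,0,0,0, 0.6,0,0,0,0,0,0, 0.6,0,0,0,0,0,0]' 50
python3 - <<'E'
from h import *
show()
E
```

```text
t: 2.92
tool_pos: [0.5974, 0.2892, 0.1005]
tool_rot: [0.19, 1.559, -0.185]
contact_force: [0.7, 0.3, 6.6]
opening: 0.0643
t 2.92 pos [0.5974 0.2892 0.1005] jaw yaw 76.3 toolx [ 0.004  0.003 -1.   ] F [0.7 0.3 6.6] open 0.0643 q [ 0.34  0.25  1.62  0.    1.27 -0.99]
```

```bash
python3 -m handwheel '[0.6,-0.005,0,0,0,0,0, 0.6,-0.02,0,0,0,0,0, 0.6,-0.04,0,0,0,0,0, 0.6,-0.06,0,0,0,0,0, 0.6,-0.07,0,0,0,0,0, 0.6,-0.07,0,0,0,0,0, 0.6,-0.07,0,0,0,0,0]' 50
python3 - <<'E'
from h import *
show()
im,d=ctrl.get_image("side"); crop(im,150,100,160,120,5,"pics/a3s.png")
goto((.415,.316,.17),76.3);goto((.415,.316,.054),76.3)
E
```

```text
t: 3.5
tool_pos: [0.5962, 0.2887, 0.1688]
tool_rot: [0.189, 1.561, -0.186]
contact_force: [-0.8, 0.5, -2.2]
opening: 0.0644
t 3.50 pos [0.5962 0.2887 0.1688] jaw yaw 76.3 toolx [ 0.001  0.002 -1.   ] F [-0.8  0.5 -2.2] open 0.0644 q [ 0.34  0.18  1.58  0.    1.38 -0.99]
shift m [-0.0025 -0.0159 -0.1819] turn deg [ 0.03 -0.06 -0.05] yaw 436.3
shift m [ 0.1135 -0.016  -0.1818] turn deg [ 0.03 -0.06 -0.05] yaw 436.3
```

View pics/a3s.png

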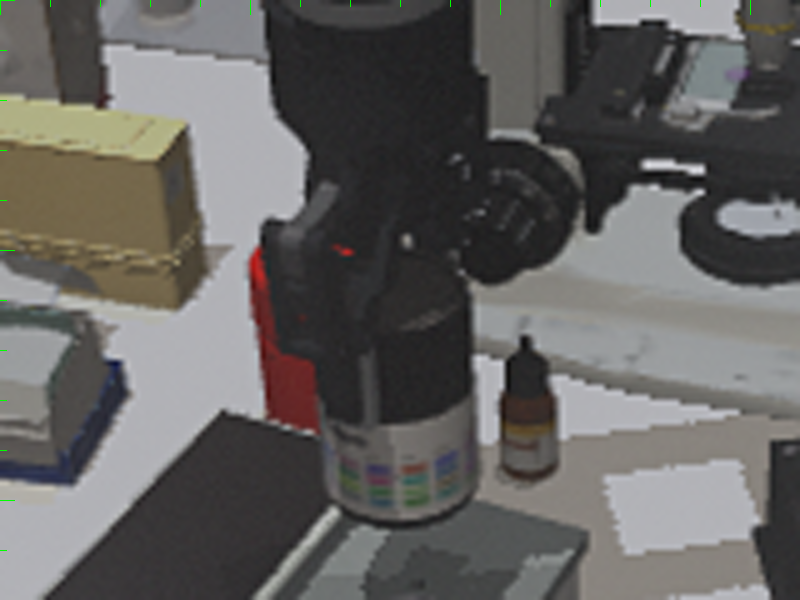

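The jar hangs upright in the gripper, with its bottom at crop (400,515). Carrying it to the dish.

```bash
python3 -m handwheel '[0.6,0,-0.001,-0.01,0,0,0, 0.6,0,-0.003,-0.035,0,0,0, 0.6,0,-0.006,-0.07,0,0,0, 0.6,0,-0.01,-0.105,0,0,0, 0.6,0,-0.012,-0.14,0,0,0, 0.6,0,-0.015,-0.165,0,0,0, 0.6,0,-0.016,-0.178,0,0,0, 0.6,0,-0.016,-0.182,0,0,0, 0.6,0,-0.016,-0.182,0,0,0, 0.6,0,-0.016,-0.182,0,0,0, 0.6,0,-0.016,-0.182,0,0,0]' 50
python3 - <<'E'
from h import *
show()
goto((.415,.316,.17),76.3);goto((.415,.316,.0545),76.3)
im,d=ctrl.get_image("side"); crop(im,250,100,160,200,3,"pics/a4s.png")
E
```

```text
t: 4.47
tool_pos: [0.4166, 0.316, 0.1683]
tool_rot: [0.189, 1.562, -0.187]
contact_force: [-0.7, -1.4, -1.6]
opening: 0.0641
t 4.47 pos [0.4166 0.316  0.1683] jaw yaw 76.3 toolx [ 0.001  0.002 -1.   ] F [-0.7 -1.4 -1.6] open 0.0641 q [ 0.51 -0.15  1.91  0.    1.37 -0.83]
shift m [-0.0017 -0.0004 -0.0015] turn deg [-0.02  0.04 -0.1 ] yaw 796.3
shift m [ 0.1138 -0.0006 -0.0016] turn deg [-0.02  0.04 -0.1 ] yaw 796.3
```

View pics/a4s.png

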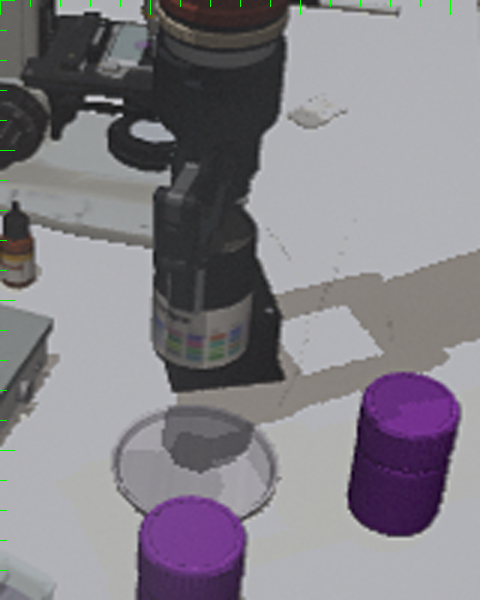

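```bash
python3 -m handwheel '[0.6,0.02,0,-0.001,0,0,0, 0.6,0.05,0,-0.001,0,0,0, 0.6,0.08,0,-0.001,0,0,0, 0.6,0.1,0,-0.001,0,0,0, 0.6,0.108,0,-0.001,0,0,0, 0.6,0.112,0,-0.001,0,0,0, 0.6,0.114,0,-0.001,0,0,0, 0.6,0.114,0,-0.001,0,0,0, 0.6,0.114,0,-0.001,0,0,0, 0.6,0.114,0,-0.001,0,0,0]' 50
python3 - <<'E'
from h import *
show()
im,d=ctrl.get_image("side"); crop(im,260,150,130,150,4,"pics/a5s.png")
E
```

```text
t: 5.35
tool_pos: [0.4157, 0.3172, 0.056]
tool_rot: [0.19, 1.56, -0.184]
contact_force: [-0.4, -0.3, -2.6]
opening: 0.0646
t 5.35 pos [0.4157 0.3172 0.056 ] jaw yaw 76.3 toolx [ 0.003  0.003 -1.   ] F [-0.4 -0.3 -2.6] open 0.0646 q [ 0.51 -0.01  1.99  0.    1.16 -0.82]
```

View pics/a5s.png

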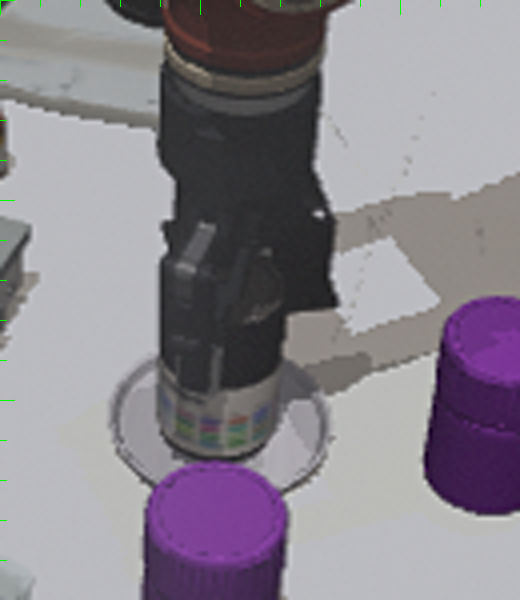

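```bash
python3 -m handwheel '[0.6,0.001,0,0,0,0,0, 0.6,0.0015,0,0,0,0,0, 0.6,0.002,0,0,0,0,0, 0.6,0.002,0,0,0,0,0, 0.6,0.002,0,0,0,0,0]' 50
```

```text
t: 5.82
tool_pos: [0.415, 0.3169, 0.0535]
tool_rot: [0.189, 1.562, -0.186]
contact_force: [-2.9, -2.0, 4.4]
opening: 0.0641
```

Contact with the dish floor, so I release slowly and rise.

```bash
python3 -m handwheel '[0.8,0,0,0,0,0,0, 0.9,0,0,0,0,0,0, 1,0,0,0,0,0,0, 1,0,0,0,0,0,0, 1,0,0,0,0,0,0, 1,0,0,0,0,0,0, 1,-0.02,0,0,0,0,0, 1,-0.05,0,0,0,0,0, 1,-0.09,0,0,0,0,0, 1,-0.13,0,0,0,0,0, 1,-0.16,0,0,0,0,0, 1,-0.16,0,0,0,0,0]'
python3 - <<'E'
from h import *
show()
im,d=ctrl.get_image("side"); crop(im,260,150,130,150,4,"pics/a6s.png")
E
```

```text
t: 6.82
tool_pos: [0.418, 0.3184, 0.2212]
tool_rot: [0.195, 1.551, -0.179]
contact_force: [0.3, 0.4, -0.3]
opening: 0.0852
t 6.82 pos [0.418  0.3184 0.2212] jaw yaw 76.3 toolx [ 0.013  0.009 -1.   ] F [ 0.3  0.4 -0.3] open 0.0852 q [ 0.51 -0.19  1.86  0.    1.46 -0.82]
```

View pics/a6s.png

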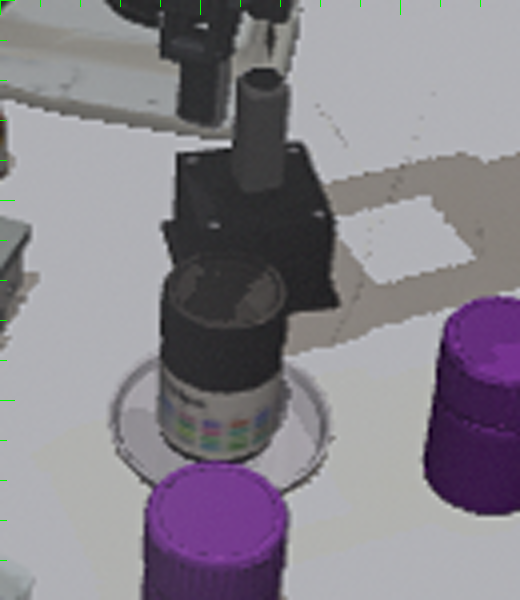

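Run:
```python
from h import *
show()
im,d=ctrl.get_image("side"); crop(im,170,180,110,80,7,"pics/b1s.png"); cv2.imwrite("pics/b1side.png",im); np.save("pics/b1side.npy",d)
im,d=ctrl.get_image("top"); cv2.imwrite("pics/b1top.png",im);np.save("pics/b1top.npy",d); crop(im,200,120,110,80,7,"pics/b1t.png")
```

```text
t 6.87 pos [0.4167 0.3176 0.2174] jaw yaw 76.3 toolx [ 0.009  0.006 -1.   ] F [ 0.   0.4 -0. ] open 0.0853 q [ 0.51 -0.19  1.87  0.    1.45 -0.82]
```

View pics/b1s.png

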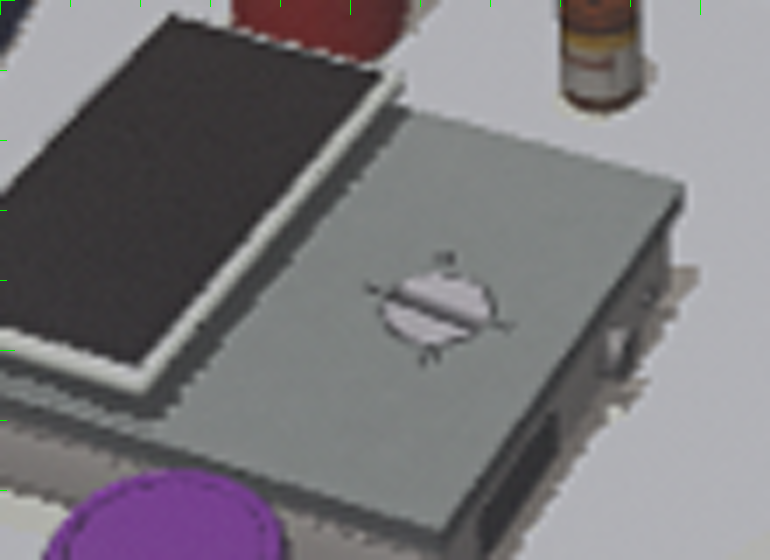

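View pics/b1t.png

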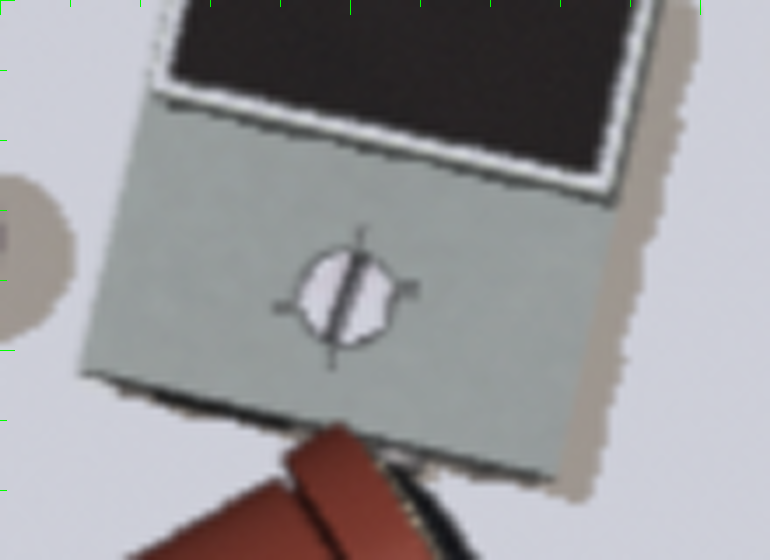

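View pics/b1top.png

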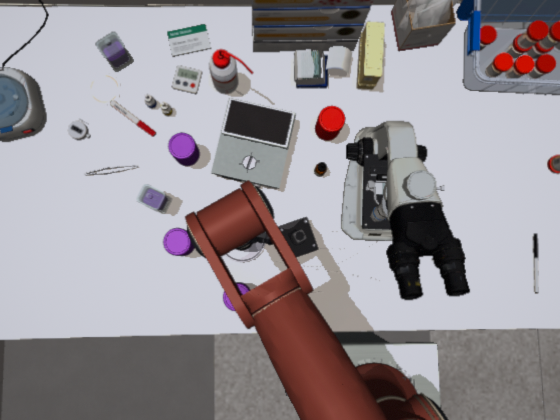

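Both views show the slot clearly. The screw head is centred at top crop (347,297), with the slot running (360,252)–(333,341). In the side crop it is at (438,309).

Run:
```python
from h import *
def c(x,y,x0,y0,s): return (x+.5)/s-.5+x0,(y+.5)/s-.5+y0
T=lambda x,y:at_z("top",*c(x,y,200,120,7),.05)
S=lambda x,y:at_z("side",*c(x,y,170,180,7),.05)
print("top",T(347,297),"side",S(438,309))
for f,a,b in ((T,(333,341),(360,252)),(S,(482,325),(393,294))):
    d=f(*b)-f(*a); print("slot angle",np.degrees(np.arctan2(d[1],d[0])))
for f,a,b in ((T,(332,367),(361,230)),(S,(508,327),(370,290))):
    d=f(*b)-f(*a); print("locked stroke angle",np.degrees(np.arctan2(d[1],d[0])))
cl=cloud("top",np.load("pics/b1top.npy"))
im=cv2.imread("pics/b1top.png")
# white head mask in top
m=(im.min(2)>185); m[:, :]&=True
for n,z in (("top",0),):
    sub=np.zeros_like(m);sub[152:172,238:262]=m[152:172,238:262]
    v,u=np.nonzero(sub); print(len(u),u.mean(),v.mean(),at_z("top",u.mean(),v.mean(),.05))
ims=cv2.imread("pics/b1side.png"); m=(ims.min(2)>170); sub=np.zeros_like(m);sub[215:232,222:243]=m[215:232,222:243]
v,u=np.nonzero(sub); print(len(u),u.mean(),v.mean(),at_z("side",u.mean(),v.mean(),.05))
# check jar pos in dish from side
P=cloud("side",np.load("pics/b1side.npy"))[200:235,295:340].reshape(-1,3);P=P[(P[:,2]>.094)&(P[:,2]<.105)]
print("jar",P.mean(0),cv2.minEnclosingCircle(P[:,:2].astype(np.float32)*1000))
```

```text
top [0.59579492 0.29450233 0.05      ] side [0.59715482 0.29553462 0.05      ]
slot angle -17.416634776324567
slot angle -17.538440539999986
locked stroke angle -12.55649225578228
locked stroke angle -12.1497013790067
57 248.75438596491227 162.2280701754386 [0.59524458 0.29545477 0.05      ]
1 228.0 220.0 [0.60878542 0.28520204 0.05      ]
jar [0.41688074 0.3193167  0.09783807] ((416.62347412109375, 317.57586669921875), 32.13292694091797)
```

Run:
```python
from h import *
from scipy.spatial import cKDTree
c0=cloud("top",np.load("pics/top0.npy")); c1=cloud("top",np.load("pics/b1top.npy"))
M=c0[110:310,335:480].reshape(-1,3); M=M[(M[:,2]>.02)&(M[:,2]<.45)]
im=cv2.imread("pics/b1top.png").astype(int)
A=c1[170:400,180:400].reshape(-1,3); A=A[A[:,2]>.25]; A=A[np.hypot(A[:,0],A[:,1])>.2]
print("scope",M.min(0),M.max(0),"arm",A.min(0),A.max(0))
for dq,dr in ((-.257,-.075),(-.257,0)):
    R=Rn.from_euler('z',dq).as_matrix(); B=A@R.T; B[:,:2]*= (1+dr/np.hypot(B[:,0],B[:,1]))[:,None]
    d,i=cKDTree(M).query(B); k=d.argmin(); print(d.min(),B[k],M[i[k]])
    # columns: scope below arm
    d,i=cKDTree(M[:,:2]).query(B[:,:2]); k=np.argsort(d)[:1]; m=d<.02; print("overlap",m.sum(), (B[m,2]-M[i[m],2]).min() if m.any() else None)
```

```text
scope [ 0.28137195 -0.12209441  0.02000986] [0.70969592 0.09028691 0.38837581] arm [ 0.16452397 -0.00035447  0.25001696] [0.53105484 0.3833012  1.28107218]
0.0032958790265404866 [ 0.28890902 -0.05756234  0.36222953] [ 0.28820098 -0.06033619  0.3638627 ]
overlap 910 -0.11870780469043751
0.0005498632168042448 [ 0.34272441 -0.06334893  0.36536618] [ 0.34271849 -0.06279954  0.36534408]
overlap 753 -0.048835467065621696
```

Run:
```python
from h import *
from scipy.spatial import cKDTree
d0=np.load("pics/top0.npy");d1=np.load("pics/b1top.npy")
c0=cloud("top",d0); c1=cloud("top",d1)
M=c0[110:310,335:480].reshape(-1,3); M=M[(M[:,2]>.02)&(M[:,2]<.45)]
ok=(d1>0)&(d1<d0-.05)
A=c1[ok]; A=A[(A[:,2]>.15)&(np.hypot(A[:,0],A[:,1])>.2)]
print("arm",A.min(0),A.max(0))
for dr in (-.075,0):
    R=Rn.from_euler('z',-.257).as_matrix(); B=A@R.T; B[:,:2]*= (1+dr/np.hypot(B[:,0],B[:,1]))[:,None]
    d,i=cKDTree(M).query(B); k=d.argmin(); print(d.min(),B[k],M[i[k]])
    d,i=cKDTree(M[:,:2]).query(B[:,:2]); m=d<.01; print("overlap",m.sum(), (B[m,2]-M[i[m],2]).min() if m.any() else None)
```

```text
arm [0.13983985 0.1180272  0.26254292] [0.47542451 0.3833012  0.61794172]
0.08284010932785141 [0.37198418 0.12120568 0.32902057] [0.36627784 0.03868785 0.33357339]
overlap 0 None
0.11778706519356635 [0.43840092 0.14096317 0.28592517] [0.43770664 0.02430978 0.30221314]
overlap 0 None
```

Run:
```python
from h import *
im=cv2.imread("pics/top0.png"); crop(im,285,225,30,25,24,"pics/hd.png")
```

View pics/hd.png

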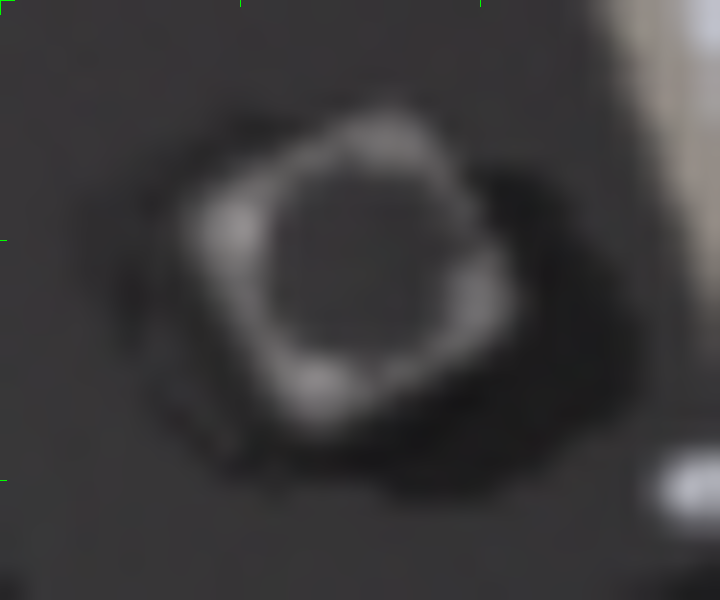

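Run:
```python
from h import *
print(at_z("top",299.4,235.4,.136))
show(); goto((.410,.183,.20),28)
```

```text
[0.41032473 0.18273048 0.136     ]
t 6.97 pos [0.4143 0.3163 0.2119] jaw yaw 76.3 toolx [ 0.     0.002 -1.   ] F [-0.1  0.4 -1.2] open 0.0853 q [ 0.51 -0.19  1.87  0.    1.45 -0.82]
shift m [ 0.0117 -0.1305  0.0273] turn deg [ 4.833e+01 -4.000e-02 -8.000e-02] yaw -692
```

```bash
python3 -m handwheel '[1,0,-0.02,0.004,6,0,0, 1,0,-0.045,0.01,12,0,0, 1,0.005,-0.07,0.015,19,0,0, 1,0.01,-0.095,0.02,26,0,0, 1,0.01,-0.12,0.025,33,0,0, 1,0.012,-0.13,0.027,40,0,0, 1,0.012,-0.1305,0.027,46,0,0, 1,0.012,-0.1305,0.027,48.3,0,0, 1,0.012,-0.1305,0.027,48.3,0,0, 1,0.012,-0.1305,0.027,48.3,0,0, 1,0.012,-0.1305,0.027,48.3,0,0]'
python3 - <<'E'
from h import *
show(); goto((.410,.183,.08),28)
im,d=ctrl.get_image("side"); crop(im,270,70,120,150,4,"pics/c1s.png")
E
```

```text
t: 7.88
tool_pos: [0.4092, 0.1831, 0.1986]
tool_rot: [0.841, 1.404, -0.841]
contact_force: [0.5, 0.1, -0.4]
opening: 0.0853
t 7.88 pos [0.4092 0.1831 0.1986] jaw yaw 28.1 toolx [-0.002  0.001 -1.   ] F [ 0.5  0.1 -0.4] open 0.0853 q [ 0.25 -0.37  2.04  0.    1.47 -0.24]
shift m [0.1186 0.0008 0.0007] turn deg [ 0.1  -0.1   0.07] yaw -692
```

View pics/c1s.png

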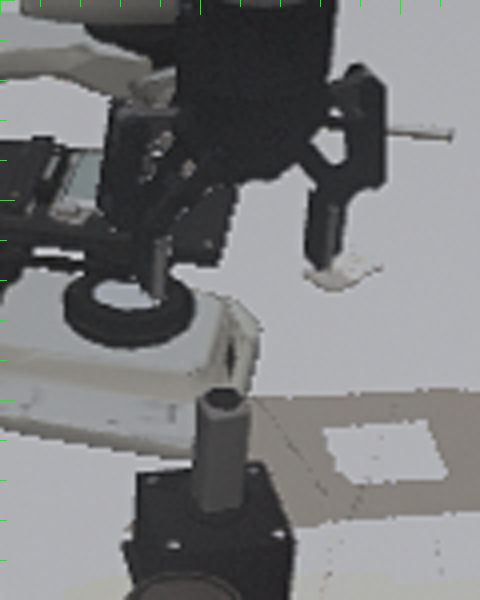

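```bash
python3 -m handwheel '[1,0.02,0,0,0,0,0, 1,0.05,0.0008,0.0007,0,0,0, 1,0.08,0.0008,0.0007,0,0,0, 1,0.105,0.0008,0.0007,0,0,0, 1,0.118,0.0008,0.0007,0,0,0, 1,0.118,0.0008,0.0007,0,0,0, 1,0.118,0.0008,0.0007,0,0,0, 1,0.118,0.0008,0.0007,0,0,0]'
python3 - <<'E'
from h import *
show()
im,d=ctrl.get_image("side"); crop(im,270,120,120,120,5,"pics/c2s.png")
E
```

```text
t: 8.6
tool_pos: [0.4118, 0.1835, 0.0832]
tool_rot: [0.844, 1.401, -0.839]
contact_force: [-0.4, -0.3, -0.7]
opening: 0.0853
t 8.60 pos [0.4118 0.1835 0.0832] jaw yaw 28.1 toolx [ 0.002  0.002 -1.   ] F [-0.4 -0.3 -0.7] open 0.0853 q [ 0.25 -0.24  2.14  0.    1.24 -0.24]
```

View pics/c2s.png

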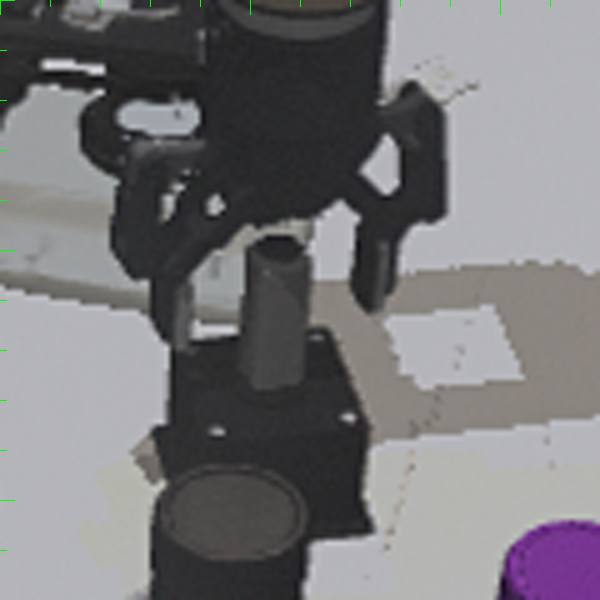

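```bash
python3 -m handwheel '[0.4,0,0,0,0,0,0, 0.35,0,0,0,0,0,0, 0.3,0,0,0,0,0,0, 0.25,0,0,0,0,0,0, 0.2,0,0,0,0,0,0, 0.2,0,0,0,0,0,0, 0.2,0,0,0,0,0,0, 0.2,0,0,0,0,0,0]' 40
python3 - <<'E'
from h import *
show()
im,d=ctrl.get_image("side"); crop(im,270,120,120,120,5,"pics/c3s.png")
E
```

```text
t: 9.32
tool_pos: [0.4112, 0.1831, 0.0824]
tool_rot: [0.843, 1.402, -0.84]
contact_force: [-0.0, -0.9, 2.2]
opening: 0.0257
t 9.32 pos [0.4112 0.1831 0.0824] jaw yaw 28.0 toolx [ 0.001  0.002 -1.   ] F [-0.  -0.9  2.2] open 0.0257 q [ 0.25 -0.24  2.14  0.    1.24 -0.24]
```

View pics/c3s.png

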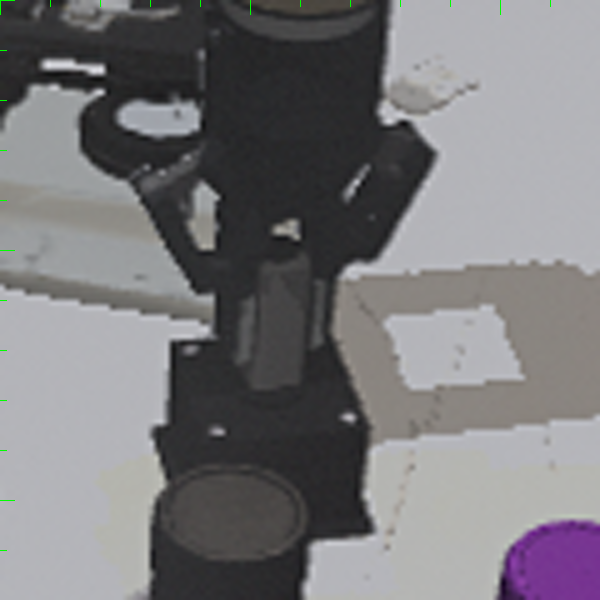

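```bash
python3 -m handwheel '[0.2,-0.005,0,0,0,0,0, 0.2,-0.02,0,0,0,0,0, 0.2,-0.04,0,0,0,0,0, 0.2,-0.06,0,0,0,0,0, 0.2,-0.08,0,0,0,0,0, 0.2,-0.1,0,0,0,0,0, 0.2,-0.11,0,0,0,0,0, 0.2,-0.11,0,0,0,0,0, 0.2,-0.11,0,0,0,0,0, 0.2,-0.11,0,0,0,0,0]' 40
python3 - <<'E'
from h import *
show()
im,d=ctrl.get_image("side"); crop(im,280,90,90,110,6,"pics/c4s.png"); np.save("pics/c4s.npy",d)
E
```

```text
t: 10.2
tool_pos: [0.41, 0.1827, 0.1903]
tool_rot: [0.842, 1.404, -0.842]
contact_force: [0.6, -0.6, -1.6]
opening: 0.0255
t 10.20 pos [0.41   0.1827 0.1903] jaw yaw 28.0 toolx [-0.002  0.001 -1.   ] F [ 0.6 -0.6 -1.6] open 0.0255 q [ 0.25 -0.36  2.05  0.    1.45 -0.24]
```

View pics/c4s.png

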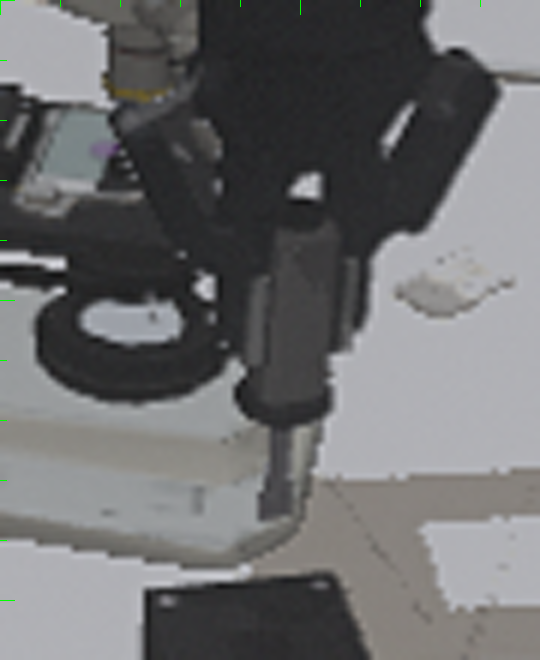

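Run:
```python
from h import *
im,d=ctrl.get_image("side"); crop(im,305,145,45,40,16,"pics/c5s.png")
P=proj("side",[(.41,.1827,.118)]); print(P)
for y in (28,118):
    a=np.radians(y);u=np.array([np.cos(a),np.sin(a),0]);w=np.array([-u[1],u[0],0])
    print(y,proj("side",[np.array([.41,.1827,.118])+i*.007*u+j*.0015*w for i in (-1,1) for j in (-1,1)]).round(1).tolist())
```

```text
[[326.12410245 175.77472921]]
28 [[328.8, 174.8], [329.3, 175.6], [322.9, 176.0], [323.4, 176.8]]
118 [[324.2, 174.1], [325.5, 173.9], [326.8, 177.7], [328.0, 177.4]]
```

View pics/c5s.png

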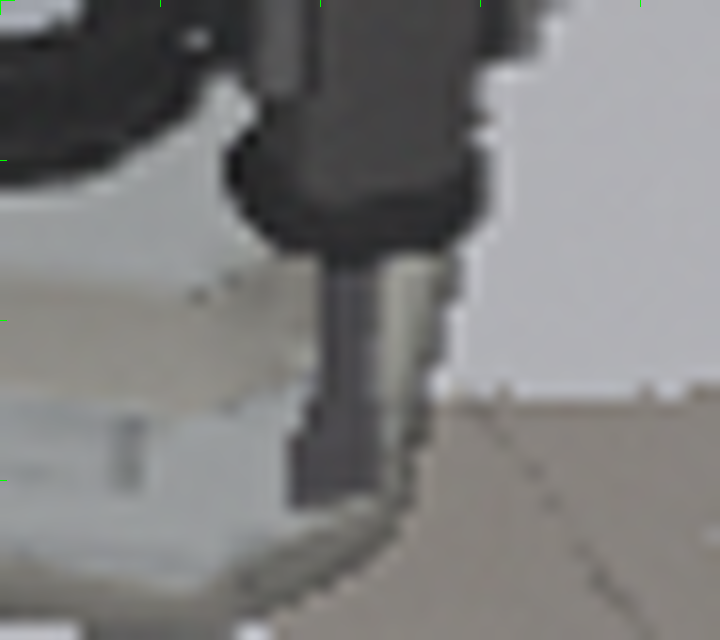

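Run:
```python
from h import *
show(); goto((.5955,.295,.188),-17.5)
```

```text
t 10.30 pos [0.41   0.1827 0.1901] jaw yaw 28.0 toolx [-0.003  0.001 -1.   ] F [ 0.2  0.2 -2.2] open 0.0257 q [ 0.25 -0.36  2.05  0.    1.45 -0.24]
shift m [ 0.0017  0.2166 -0.0119] turn deg [45.53 -0.06  0.14] yaw -17.5
```

```bash
python3 -m handwheel '[0.2,0,0.01,-0.001,4,0,0, 0.2,0,0.035,-0.002,10,0,0, 0.2,0,0.065,-0.004,16,0,0, 0.2,0,0.1,-0.006,22,0,0, 0.2,0,0.135,-0.008,28,0,0, 0.2,0,0.17,-0.009,34,0,0, 0.2,0.002,0.195,-0.01,40,0,0, 0.2,0.002,0.21,-0.0115,44,0,0, 0.2,0.002,0.2166,-0.0119,45.5,0,0.1, 0.2,0.002,0.2166,-0.0119,45.5,0,0.1, 0.2,0.002,0.2166,-0.0119,45.5,0,0.1, 0.2,0.002,0.2166,-0.0119,45.5,0,0.1]' 40
python3 - <<'E'
from h import *
show(); goto((.5955,.295,.133),-17.5)
E
```

```text
t: 11.3
tool_pos: [0.5957, 0.2948, 0.1892]
tool_rot: [1.431, 1.05, -1.429]
contact_force: [-0.2, -0.0, -2.0]
opening: 0.0256
t 11.30 pos [0.5957 0.2948 0.1892] jaw yaw -17.4 toolx [ 0.     0.001 -1.   ] F [-0.2 -0.  -2. ] open 0.0256 q [0.35 0.17 1.56 0.   1.41 0.65]
shift m [ 0.0562 -0.0002 -0.    ] turn deg [ 0.07 -0.06 -0.  ] yaw 342.5
```

```bash
python3 -m handwheel '[0.2,0.01,0,0,0,0,0, 0.2,0.03,0,0,0,0,0, 0.2,0.045,0,0,0,0,0, 0.2,0.055,0,0,0,0,0, 0.2,0.058,0,0,0,0,0, 0.2,0.058,0,0,0,0,0, 0.2,0.058,0,0,0,0,0, 0.2,0.058,0,0,0,0,0]' 40
python3 - <<'E'
from h import *
show()
im,d=ctrl.get_image("side"); crop(im,200,180,65,55,12,"pics/d1s.png")
im,d=ctrl.get_image("top"); crop(im,220,135,65,55,12,"pics/d1t.png")
E
```

```text
t: 11.97
tool_pos: [0.5974, 0.2956, 0.1336]
tool_rot: [1.434, 1.049, -1.426]
contact_force: [0.0, 0.5, -1.7]
opening: 0.0256
t 11.97 pos [0.5974 0.2956 0.1336] jaw yaw -17.5 toolx [ 0.004  0.003 -1.   ] F [ 0.   0.5 -1.7] open 0.0256 q [0.35 0.22 1.6  0.   1.32 0.65]
```

View pics/d1s.png

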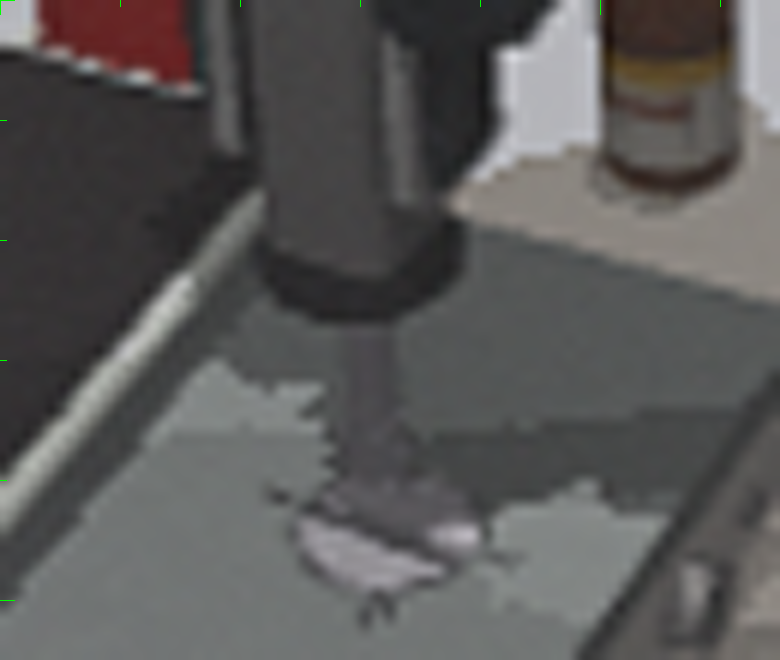

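View pics/d1t.png

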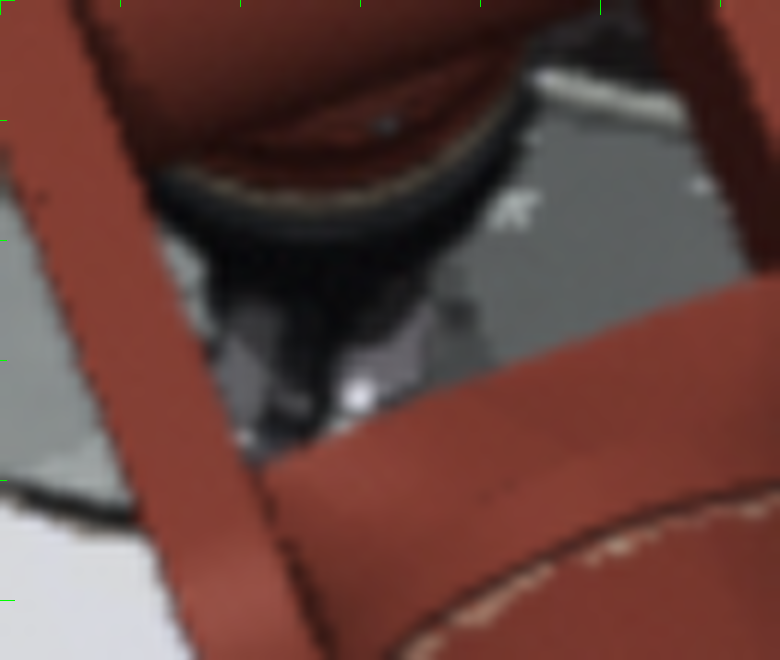

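Run:
```python
from h import *
o,M=state(); p=o['tool_pos']; show()
b=p+M[:,0]*.0724
print("blade tip w",b.round(4))
f=lambda X:((proj("side",X)-[200,180]+.5)*12-.5).round(0).tolist()
u=M[:,1]
print("tip edges",f([b-.007*u,b,b+.007*u]),"shaft z+.03, collar bottom+.05",f([b-M[:,0]*.03,b-M[:,0]*.05]))
print("slot ctr if",f([(.596,.295,.05),(.597,.2955,.05)]))
im,d=ctrl.get_image("side"); crop(im,215,200,35,35,20,"pics/d2s.png")
```

```text
t 12.07 pos [0.5974 0.2956 0.1337] jaw yaw -17.5 toolx [ 0.004  0.003 -1.   ] F [ 0.1  0.7 -1.5] open 0.0258 q [0.35 0.22 1.6  0.   1.32 0.65]
blade tip w [0.5977 0.2958 0.0613]
tip edges [[418.0, 495.0], [384.0, 483.0], [350.0, 471.0]] shaft z+.03, collar bottom+.05 [[374.0, 352.0], [368.0, 262.0]]
slot ctr if [[398.0, 529.0], [392.0, 530.0]]
```

View pics/d2s.png

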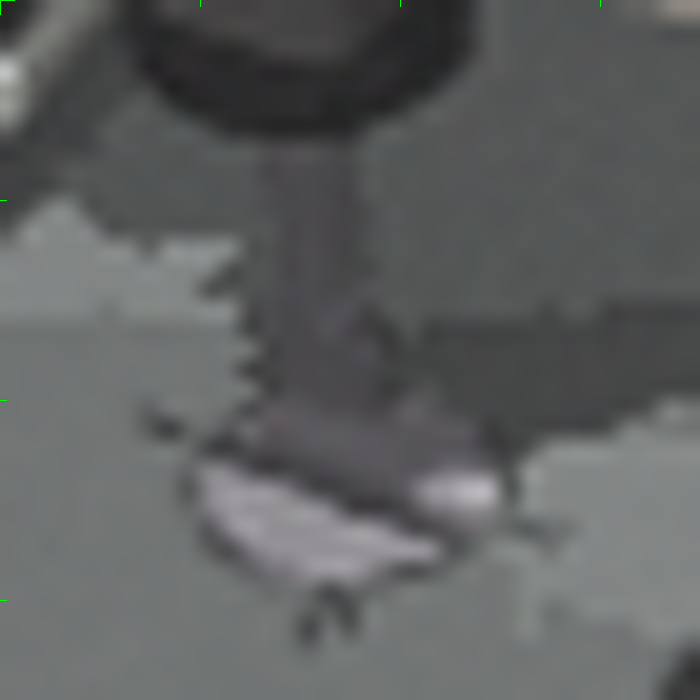

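```bash
python3 -m handwheel '[0.2,0,-0.0015,0.0013,0,0,0, 0.2,0.004,-0.0017,0.0013,0,0,0, 0.2,0.008,-0.0017,0.0013,0,0,0, 0.2,0.010,-0.0017,0.0013,0,0,0, 0.2,0.012,-0.0017,0.0013,0,0,0, 0.2,0.012,-0.0017,0.0013,0,0,0, 0.2,0.012,-0.0017,0.0013,0,0,0]' 40
python3 - <<'E'
from h import *
show()
E
```

```text
t: 12.7
tool_pos: [0.5945, 0.2947, 0.1199]
tool_rot: [1.432, 1.05, -1.428]
contact_force: [-0.3, -0.3, -1.6]
opening: 0.0258
t 12.70 pos [0.5945 0.2947 0.1199] jaw yaw -17.5 toolx [ 0.002  0.002 -1.   ] F [-0.3 -0.3 -1.6] open 0.0258 q [0.35 0.23 1.61 0.   1.3  0.65]
```

```bash
python3 -m handwheel '[0.2,0.001,0,0,0,0,0, 0.2,0.002,0,0,0,0,0, 0.2,0.003,0,0,0,0,0, 0.2,0.003,0,0,0,0,0, 0.2,0.003,0,0,0,0,0]' 40
python3 - <<'E'
from h import *
show()
im,d=ctrl.get_image("side"); crop(im,200,180,65,55,12,"pics/d3s.png")
E
```

```text
t: 13.12
tool_pos: [0.5947, 0.2947, 0.1172]
tool_rot: [1.433, 1.049, -1.428]
contact_force: [-0.4, -0.5, -1.7]
opening: 0.0257
t 13.12 pos [0.5947 0.2947 0.1172] jaw yaw -17.5 toolx [ 0.002  0.002 -1.   ] F [-0.4 -0.5 -1.7] open 0.0257 q [0.35 0.23 1.61 0.   1.3  0.65]
```

View pics/d3s.png

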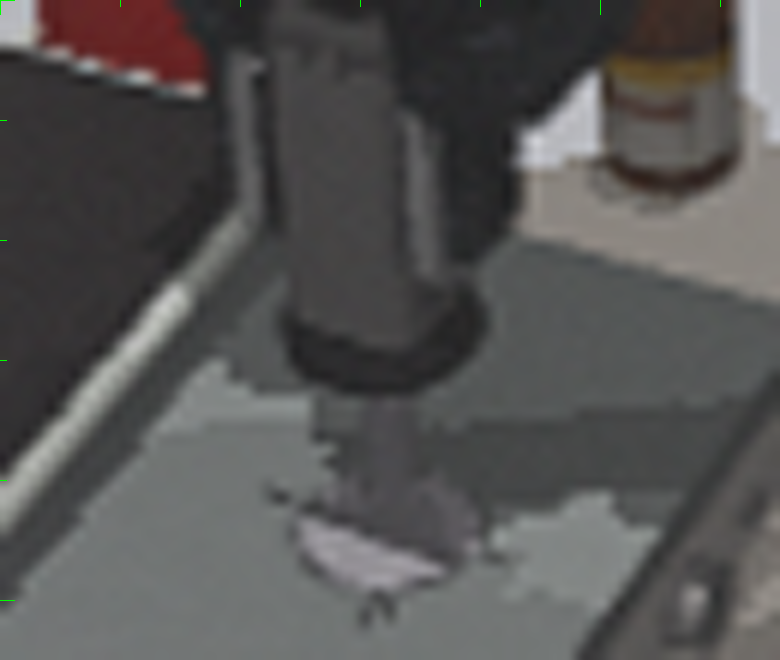

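```bash
python3 -m handwheel '[0.2,0.001,0,0,3,0,0, 0.2,0.001,0,0,7,0,0, 0.2,0.001,0,0,11,0,0, 0.2,0.001,0,0,15,0,0, 0.2,0.001,0,0,20,0,0, 0.2,0.001,0,0,25,0,0, 0.2,0.001,0,0,25,0,0, 0.2,0.001,0,0,25,0,0]' 60
python3 - <<'E'
from h import *
show(); print(ctrl.get_obs()['wrist_torque'].round(3))
im,d=ctrl.get_image("side"); crop(im,200,180,65,55,12,"pics/d4s.png")
E
```

```text
t: 13.83
tool_pos: [0.5951, 0.295, 0.1164]
tool_rot: [1.734, 0.765, -1.725]
contact_force: [3.1, 2.7, -3.7]
opening: 0.0255
t 13.83 pos [0.5951 0.295  0.1164] jaw yaw -42.3 toolx [ 0.004  0.003 -1.   ] F [ 3.1  2.7 -3.7] open 0.0255 q [0.35 0.23 1.61 0.   1.29 1.09]
[ 0.475 -0.542  0.043]
```

View pics/d4s.png

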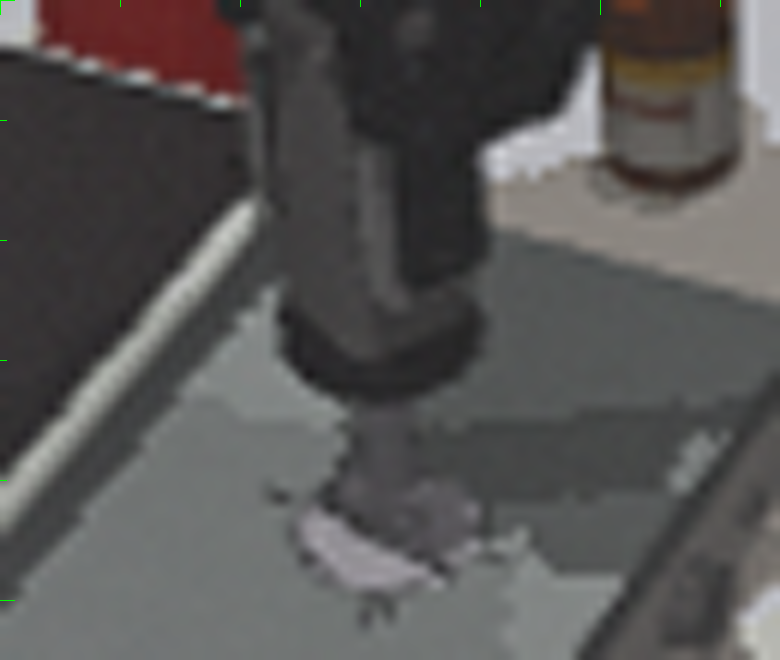

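The slot has rotated with the blade: its edge now runs (325,510)–(440,575). I continue turning.

```bash
python3 -m handwheel '[0.2,0,0,0,4,0,0, 0.2,0,0,0,9,0,0, 0.2,0,0,0,14,0,0, 0.2,0,0,0,19,0,0, 0.2,0,0,0,24,0,0, 0.2,0,0,0,30,0,0, 0.2,0,0,0,35,0,0, 0.2,0,0,0,35,0,0, 0.2,0,0,0,35,0,0]' 60
python3 - <<'E'
from h import *
show(); print(ctrl.get_obs()['wrist_torque'].round(3))
E
```

```text
t: 14.63
tool_pos: [0.5955, 0.295, 0.1165]
tool_rot: [2.11, 0.237, -2.1]
contact_force: [3.9, 2.2, -4.5]
opening: 0.0252
t 14.63 pos [0.5955 0.295  0.1165] jaw yaw -77.3 toolx [ 0.005  0.003 -1.   ] F [ 3.9  2.2 -4.5] open 0.0252 q [0.35 0.23 1.61 0.   1.29 1.7 ]
[ 0.598 -1.121  0.027]
```

```bash
python3 -m handwheel '[0.2,0,0,0,4,0,0, 0.2,0,0,0,8,0,0, 0.2,0,0,0,11,0,0, 0.2,0,0,0,13,0,0, 0.2,0,0,0,15,0,0, 0.2,0,0,0,15,0,0]' 60
python3 - <<'E'
from h import *
show(); print(ctrl.get_obs()['wrist_torque'].round(3))
im,d=ctrl.get_image("side"); crop(im,200,180,65,55,12,"pics/d5s.png")
E
```

```text
t: 15.13
tool_pos: [0.5956, 0.2949, 0.1165]
tool_rot: [-2.205, 0.042, 2.194]
contact_force: [5.3, 2.9, -4.5]
opening: 0.0252
t 15.13 pos [0.5956 0.2949 0.1165] jaw yaw -92.3 toolx [ 0.005  0.003 -1.   ] F [ 5.3  2.9 -4.5] open 0.0252 q [0.35 0.23 1.61 0.   1.29 1.96]
[ 0.616 -1.238  0.053]
```

View pics/d5s.png

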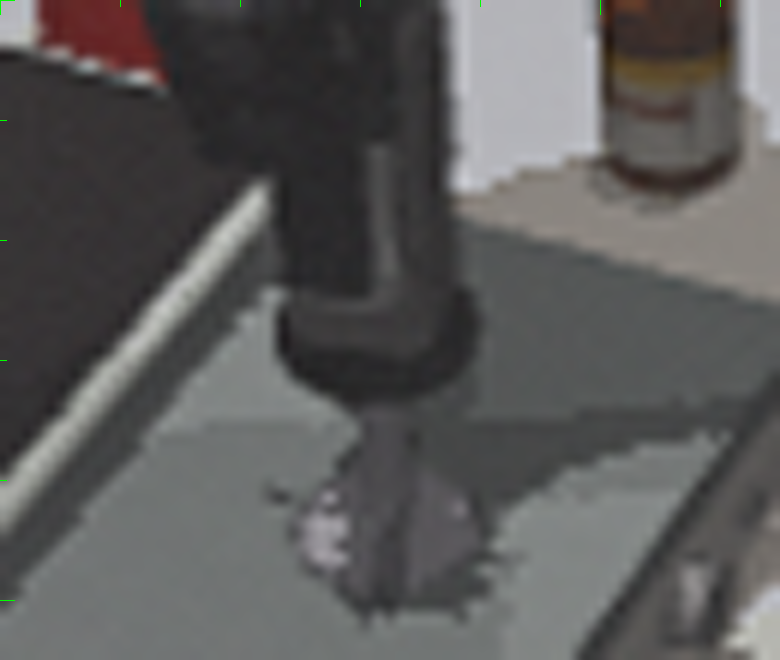

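```bash
python3 -m handwheel '[0.2,0,0,0,2,0,0, 0.2,0,0,0,4,0,0, 0.2,0,0,0,4,0,0, 0.2,0,0,0,4,0,0]' 60
python3 - <<'E'
from h import *
show(); print(ctrl.get_obs()['wrist_torque'].round(3))
E
python3 -m handwheel '[0.2,0,0,0,2,0,0, 0.2,0,0,0,3,0,0, 0.2,0,0,0,3,0,0, 0.2,0,0,0,3,0,0]' 60
python3 - <<'E'
from h import *
show(); print(ctrl.get_obs()['wrist_torque'].round(3))
im,d=ctrl.get_image("side"); crop(im,200,180,65,55,12,"pics/d6s.png")
E
```

```text
t: 15.52
tool_pos: [0.5957, 0.2948, 0.1165]
tool_rot: [-2.169, 0.116, 2.158]
contact_force: [5.5, 2.0, -4.3]
opening: 0.0251
t 15.52 pos [0.5957 0.2948 0.1165] jaw yaw -96.3 toolx [ 0.005  0.003 -1.   ] F [ 5.5  2.  -4.3] open 0.0251 q [0.35 0.23 1.61 0.   1.29 2.03]
[ 0.601 -1.264 -0.003]
t: 15.85
tool_pos: [0.5957, 0.2948, 0.1165]
tool_rot: [-2.141, 0.17, 2.13]
contact_force: [6.3, 1.6, -4.7]
opening: 0.0255
t 15.85 pos [0.5957 0.2948 0.1165] jaw yaw -99.3 toolx [ 0.005  0.002 -1.   ] F [ 6.3  1.6 -4.7] open 0.0255 q [0.35 0.23 1.61 0.   1.29 2.08]
[ 0.574 -1.32   0.125]
```

View pics/d6s.png

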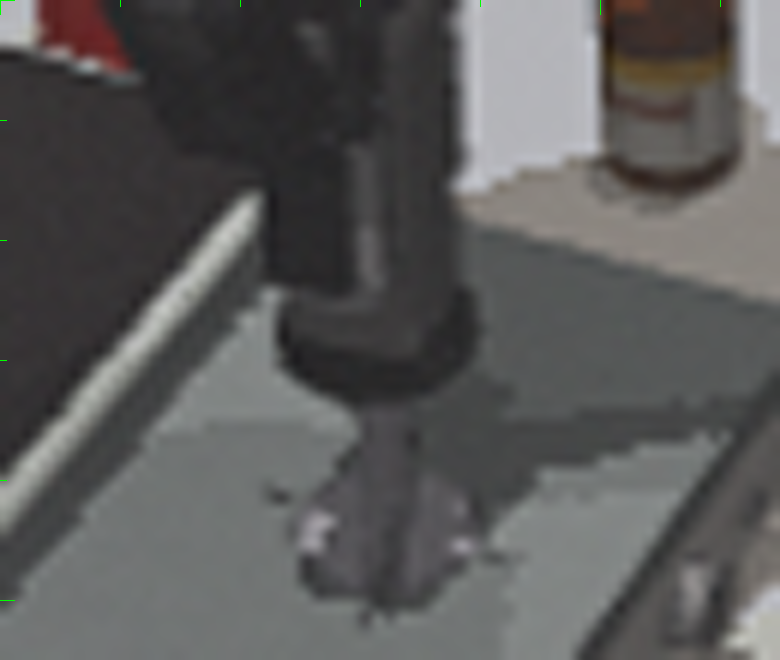

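```bash
python3 -m handwheel '[0.2,0,0,0,2,0,0, 0.2,0,0,0,5,0,0, 0.2,0,0,0,5,0,0, 0.2,0,0,0,5,0,0]' 60
python3 - <<'E'
from h import *
for i in range(1):
    show(); print(ctrl.get_obs()['wrist_torque'].round(3), ctrl.get_obs()['effort'].round(2))
E
```

```text
t: 16.23
tool_pos: [0.5957, 0.2948, 0.1165]
tool_rot: [-2.093, 0.258, 2.083]
contact_force: [5.3, 3.1, -5.4]
opening: 0.0251
t 16.23 pos [0.5957 0.2948 0.1165] jaw yaw -104.2 toolx [ 0.005  0.002 -1.   ] F [ 5.3  3.1 -5.4] open 0.0251 q [0.35 0.23 1.61 0.   1.29 2.17]
[ 0.585 -1.374  0.305] [-1.000e-02 -4.710e+01 -3.409e+01 -3.000e-02  2.030e+00  2.900e-01]
```

```bash
python3 -m handwheel '[0.2,0,0,0,-4,0,0, 0.2,0,0,0,-8,0,0, 0.2,0,0,0,-12,0,0, 0.2,0,0,0,-15,0,0, 0.2,0,0,0,-15,0,0, 0.2,0,0,0,-15,0,0]' 60
python3 - <<'E'
from h import *
show(); print(ctrl.get_obs()['wrist_torque'].round(3))
E
python3 -m handwheel '[0.2,-0.004,0,0,0,0,0, 0.2,-0.012,0,0,0,0,0, 0.2,-0.03,0,0,0,0,0, 0.2,-0.06,0,0,0,0,0, 0.2,-0.075,0,0,0,0,0, 0.2,-0.075,0,0,0,0,0, 0.2,-0.075,0,0,0,0,0, 0.2,-0.075,0,0,0,0,0]'
python3 - <<'E'
from h import *
show(); print(ctrl.get_obs()['wrist_torque'].round(3))
im,d=ctrl.get_image("side"); crop(im,190,140,85,100,6,"pics/e1s.png")
crop(im,210,200,45,40,16,"pics/e1c.png")
E
```

```text
t: 16.73
tool_pos: [0.5954, 0.2947, 0.1167]
tool_rot: [2.222, 0.013, -2.213]
contact_force: [4.6, 2.6, -4.0]
opening: 0.0251
t 16.73 pos [0.5954 0.2947 0.1167] jaw yaw -89.4 toolx [ 0.004  0.002 -1.   ] F [ 4.6  2.6 -4. ] open 0.0251 q [0.35 0.23 1.61 0.   1.29 1.91]
[ 0.48  -1.232 -0.039]
t: 17.4
tool_pos: [0.5935, 0.2941, 0.1897]
tool_rot: [2.217, 0.011, -2.218]
contact_force: [-1.1, 0.3, -1.9]
opening: 0.0254
t 17.40 pos [0.5935 0.2941 0.1897] jaw yaw -89.5 toolx [-0.001  0.001 -1.   ] F [-1.1  0.3 -1.9] open 0.0254 q [0.35 0.17 1.56 0.   1.42 1.91]
[-0.034 -0.065  0.042]
```

View pics/e1s.png

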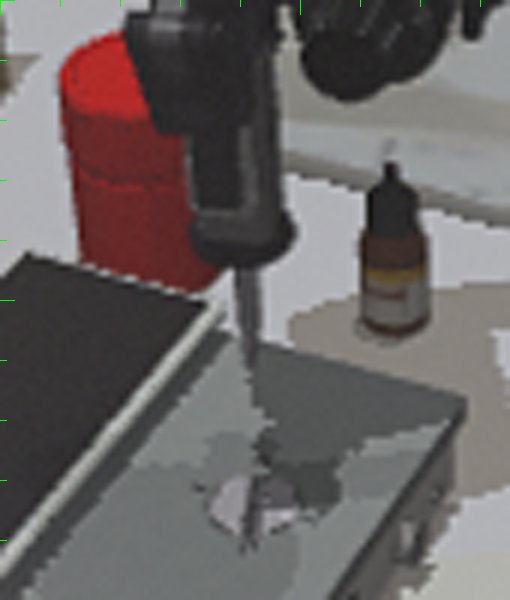

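View pics/e1c.png

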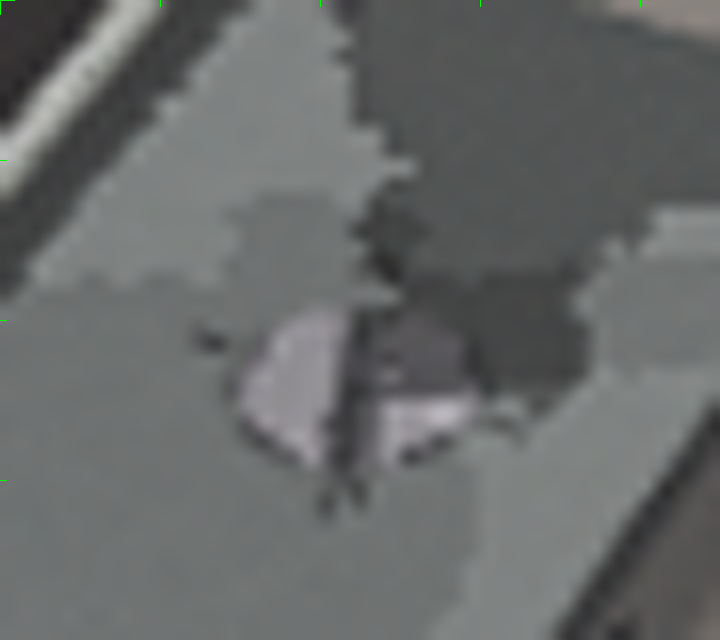

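Run:
```python
from h import *
f=lambda x,y:at_z("side",(x+.5)/16-.5+210,(y+.5)/16-.5+200,.05)
a=lambda p,q:np.degrees(np.arctan2(*(f(*q)-f(*p))[1::-1]))
print("slot",a((368,310),(343,462)),"center->strokes mid",a((357,390),(343,497)), "locked stroke", a((210,342),(510,425)))
show(); goto((.4108,.183,.1924),28); goto((.4108,.183,.1924),-152)
```

```text
slot 97.32137379561762 center->strokes mid 98.58420949204606 locked stroke 167.24520473301564
t 17.45 pos [0.5932 0.294  0.1889] jaw yaw -89.5 toolx [-0.002  0.    -1.   ] F [-0.5 -0.1 -1.9] open 0.0253 q [0.35 0.17 1.56 0.   1.41 1.91]
shift m [-0.0032  0.1093  0.1835] turn deg [ 6.253e+01  9.000e-02 -3.000e-02] yaw -512
shift m [-0.0032  0.1093  0.1835] turn deg [ 6.253e+01  9.000e-02 -3.000e-02] yaw -872
```

Run:
```python
from h import *
o,M=state(); p=np.array([.5935,.2941,.1897]); 
f=lambda X:((proj("side",X)-[190,140]+.5)*6-.5).round(0).tolist()
print(f([p+[0,0,-.0724],p+[0,0,-.0424],p+[0,0,-.0224]]))
goto((.4108,.182,.195),-62)
```

```text
[[255.0, 355.0], [250.0, 285.0], [246.0, 237.0]]
shift m [-0.0058  0.1103  0.1835] turn deg [-27.47   0.08   0.04] yaw 658
```

```bash
python3 -m handwheel '[0.2,-0.002,0.005,0.008,-2,0,0, 0.2,-0.006,0.017,0.028,-5,0,0, 0.2,-0.006,0.035,0.055,-9,0,0, 0.2,-0.006,0.053,0.085,-13,0,0, 0.2,-0.006,0.071,0.115,-17,0,0, 0.2,-0.006,0.088,0.145,-21,0,0, 0.2,-0.006,0.1,0.167,-24,0,0, 0.2,-0.006,0.107,0.178,-26,0,0, 0.2,-0.006,0.1103,0.1835,-27.5,0,0, 0.2,-0.006,0.1103,0.1835,-27.5,0,0, 0.2,-0.006,0.1103,0.1835,-27.5,0,0, 0.2,-0.006,0.1103,0.1835,-27.5,0,0]' 60
python3 - <<'E'
from h import *
show(); goto((.4108,.182,.145),-62)
im,d=ctrl.get_image("side"); crop(im,280,90,90,110,6,"pics/f1s.png")
E
```

```text
t: 18.45
tool_pos: [0.4119, 0.1825, 0.1959]
tool_rot: [1.95, 0.487, -1.948]
contact_force: [-0.0, -0.0, -1.4]
opening: 0.0256
t 18.45 pos [0.4119 0.1825 0.1959] jaw yaw -62.0 toolx [ 0.001  0.002 -1.   ] F [-0.  -0.  -1.4] open 0.0256 q [ 0.25 -0.36  2.04  0.    1.46  1.33]
shift m [0.0509 0.     0.0013] turn deg [ 0.   -0.08  0.05] yaw -782
```

View pics/f1s.png

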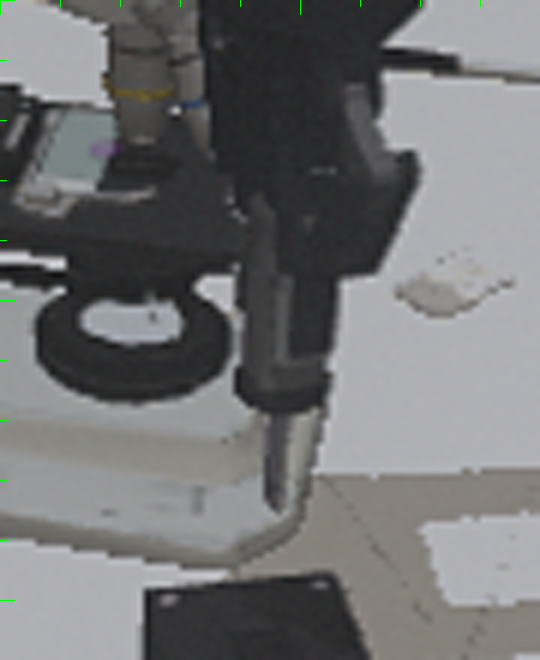

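```bash
python3 -m handwheel '[0.2,0.01,0,0.001,0,0,0, 0.2,0.025,0,0.0013,0,0,0, 0.2,0.04,0,0.0013,0,0,0, 0.2,0.05,0,0.0013,0,0,0, 0.2,0.055,0,0.0013,0,0,0, 0.2,0.055,0,0.0013,0,0,0, 0.2,0.055,0,0.0013,0,0,0]' 60
python3 - <<'E'
from h import *
show()
im,d=ctrl.get_image("side"); crop(im,290,130,80,90,7,"pics/f2s.png")
E
```

```text
t: 19.08
tool_pos: [0.4111, 0.182, 0.1416]
tool_rot: [1.951, 0.488, -1.946]
contact_force: [0.9, 0.2, -1.5]
opening: 0.0254
t 19.08 pos [0.4111 0.182  0.1416] jaw yaw -62.0 toolx [ 0.002  0.002 -1.   ] F [ 0.9  0.2 -1.5] open 0.0254 q [ 0.25 -0.32  2.1   0.    1.36  1.33]
```

View pics/f2s.png

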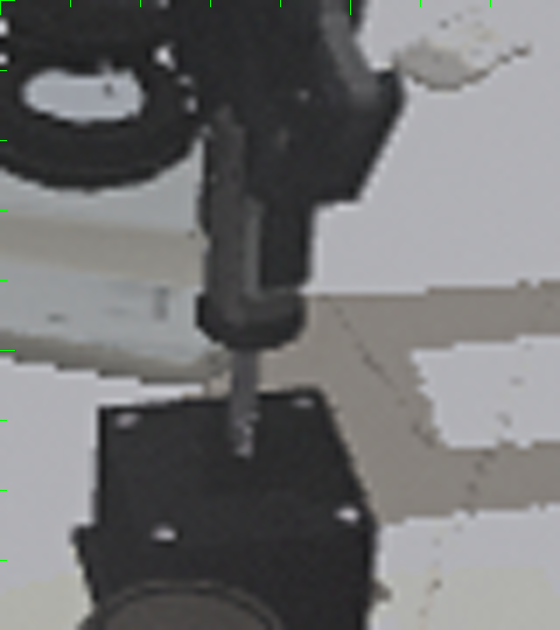

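Run:
```python
from h import *
f=lambda X:((proj("side",X)-[290,130]+.5)*7-.5).round(0).tolist()
o,M=state();p=o['tool_pos'];show()
b=p+M[:,0]*.0724
print("tip pred",f([b]),"ctr",f([(.4108,.1816,.06)]),"shaft",f([b-M[:,0]*.02]))
S=[at_z("side",(x+.5)/7-.5+290,(y+.5)/7-.5+130,.06)[:2] for x,y in ((126,418),(303,401),(348,514),(164,533))]
print(np.array(S),np.mean(S,0)); print("tip at z .0692",at_z("side",(242+.5)/7-.5+290,(452.5)/7-.5+130,.0692))
im,d=ctrl.get_image("side"); crop(im,312,178,28,26,25,"pics/f3s.png")
```

```text
t 19.13 pos [0.4115 0.1821 0.1423] jaw yaw -62.0 toolx [ 0.003  0.002 -1.   ] F [ 0.4 -0.  -1.6] open 0.0250 q [ 0.25 -0.32  2.1   0.    1.36  1.33]
tip pred [[241.0, 444.0]] ctr [[242.0, 467.0]] shaft [[245.0, 394.0]]
[[0.45084519 0.1617516 ]
 [0.3940291  0.1429207 ]
 [0.37544424 0.20010816]
 [0.43215127 0.21913086]] [0.41311745 0.18097783]
tip at z .0692 [0.41106244 0.18552417 0.0692    ]
```

View pics/f3s.png

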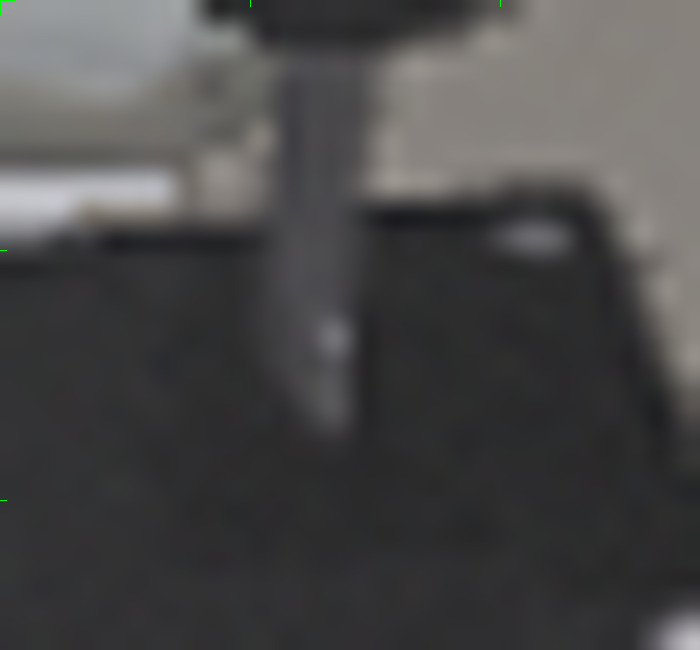

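```bash
python3 -m handwheel '[0.2,0,0.0009,0.0005,0,0,0, 0.2,0.005,0.0009,0.0005,0,0,0, 0.2,0.01,0.0009,0.0005,0,0,0, 0.2,0.015,0.0009,0.0005,0,0,0, 0.2,0.02,0.0009,0.0005,0,0,0, 0.2,0.02,0.0009,0.0005,0,0,0]' 60
python3 - <<'E'
from h import *
show()
E
```

```text
t: 19.68
tool_pos: [0.41, 0.1807, 0.1199]
tool_rot: [1.948, 0.488, -1.949]
contact_force: [-0.6, -0.0, -1.9]
opening: 0.0252
t 19.68 pos [0.41   0.1807 0.1199] jaw yaw -62.0 toolx [-0.001  0.001 -1.   ] F [-0.6 -0.  -1.9] open 0.0252 q [ 0.25 -0.3   2.12  0.    1.32  1.33]
```

```bash
python3 -m handwheel '[0.2,0.006,0,0,0,0,0, 0.2,0.014,0,0,0,0,0, 0.2,0.022,0,0,0,0,0, 0.2,0.03,0,0,0,0,0, 0.2,0.034,0,0,0,0,0, 0.2,0.034,0,0,0,0,0, 0.2,0.034,0,0,0,0,0]' 60
python3 - <<'E'
from h import *
show()
E
```

```text
t: 20.27
tool_pos: [0.4109, 0.181, 0.0872]
tool_rot: [1.95, 0.488, -1.947]
contact_force: [-0.4, -0.1, -1.1]
opening: 0.0251
t 20.27 pos [0.4109 0.181  0.0872] jaw yaw -62.0 toolx [ 0.001  0.002 -1.   ] F [-0.4 -0.1 -1.1] open 0.0251 q [ 0.25 -0.25  2.14  0.    1.25  1.33]
```

```bash
python3 -m handwheel '[0.2,0.001,0,0,0,0,0, 0.2,0.002,0,0,0,0,0, 0.2,0.003,0,0,0,0,0, 0.2,0.004,0,0,0,0,0, 0.2,0.0045,0,0,0,0,0, 0.2,0.0045,0,0,0,0,0, 0.2,0.0045,0,0,0,0,0]' 60
python3 - <<'E'
from h import *
show()
im,d=ctrl.get_image("side"); crop(im,290,130,80,90,7,"pics/f4s.png")
E
```

```text
t: 20.85
tool_pos: [0.4111, 0.1811, 0.0832]
tool_rot: [1.951, 0.488, -1.946]
contact_force: [0.4, -0.4, -1.1]
opening: 0.0254
t 20.85 pos [0.4111 0.1811 0.0832] jaw yaw -62.0 toolx [ 0.002  0.002 -1.   ] F [ 0.4 -0.4 -1.1] open 0.0254 q [ 0.25 -0.24  2.15  0.    1.24  1.33]
```

View pics/f4s.png

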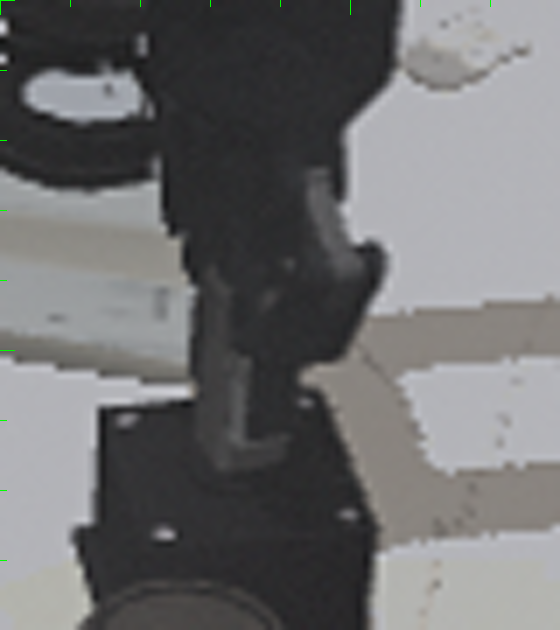

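Almost down. I go down a little more until contact, then release.

```bash
python3 -m handwheel '[0.2,0.0007,0,0,0,0,0, 0.2,0.0014,0,0,0,0,0, 0.2,0.002,0,0,0,0,0, 0.2,0.002,0,0,0,0,0, 0.2,0.002,0,0,0,0,0]' 60
python3 - <<'E'
from h import *
show()
E
```

```text
t: 21.32
tool_pos: [0.4113, 0.1812, 0.0824]
tool_rot: [1.951, 0.488, -1.946]
contact_force: [-3.6, -1.6, 6.9]
opening: 0.025
t 21.32 pos [0.4113 0.1812 0.0824] jaw yaw -62.0 toolx [ 0.002  0.002 -1.   ] F [-3.6 -1.6  6.9] open 0.0250 q [ 0.25 -0.24  2.15  0.    1.24  1.33]
```

```bash
python3 -m handwheel '[0.4,0,0,0,0,0,0, 0.5,0,0,0,0,0,0, 0.7,0,0,0,0,0,0, 0.9,0,0,0,0,0,0, 1,0,0,0,0,0,0, 1,0,0,0,0,0,0, 1,0,0,0,0,0,0]'
python3 - <<'E'
from h import *
show()
im,d=ctrl.get_image("side"); crop(im,290,130,80,90,7,"pics/g1s.png")
E
```

```text
t: 21.9
tool_pos: [0.4111, 0.181, 0.0811]
tool_rot: [1.951, 0.487, -1.946]
contact_force: [-0.0, -0.5, 0.4]
opening: 0.0854
t 21.90 pos [0.4111 0.181  0.0811] jaw yaw -62.0 toolx [ 0.002  0.002 -1.   ] F [-0.  -0.5  0.4] open 0.0854 q [ 0.25 -0.24  2.15  0.    1.23  1.33]
```

View pics/g1s.png

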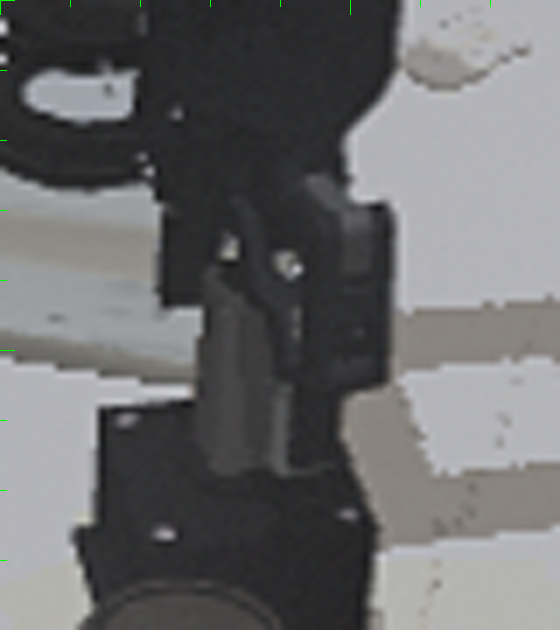

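Released; the handle stands free at (232,370). Rising straight up, then away to the left for a final check.

```bash
python3 -m handwheel '[1,-0.01,0,0,0,0,0, 1,-0.03,0,0,0,0,0, 1,-0.06,0,0,0,0,0, 1,-0.09,0,0,0,0,0, 1,-0.12,0,0,0,0,0, 1,-0.14,0,0,0,0,0, 1,-0.14,0,0,0,0,0, 1,-0.14,0,0,0,0,0]'
python3 - <<'E'
from h import *
show(); goto((.30,.50,.24),28-90)
E
```

```text
t: 22.62
tool_pos: [0.4117, 0.1811, 0.2234]
tool_rot: [1.955, 0.488, -1.942]
contact_force: [0.4, -0.4, -0.0]
opening: 0.0853
t 22.62 pos [0.4117 0.1811 0.2234] jaw yaw -62.0 toolx [ 0.006  0.003 -1.   ] F [ 0.4 -0.4 -0. ] open 0.0853 q [ 0.25 -0.39  2.02  0.    1.51  1.33]
shift m [-0.0164 -0.334  -0.0514] turn deg [ 0.03 -0.39 -0.02] yaw -782
```

```bash
python3 -m handwheel '[1,-0.005,-0.02,-0.003,0,0,0, 1,-0.01,-0.05,-0.008,0,0,0, 1,-0.015,-0.085,-0.013,0,0,0, 1,-0.016,-0.12,-0.019,0,0,0, 1,-0.016,-0.155,-0.024,0,0,0, 1,-0.016,-0.19,-0.03,0,0,0, 1,-0.016,-0.225,-0.035,0,0,0, 1,-0.016,-0.26,-0.04,0,0,0, 1,-0.016,-0.295,-0.046,0,0,0, 1,-0.016,-0.325,-0.05,0,0,0, 1,-0.016,-0.334,-0.0514,0,0,0, 1,-0.016,-0.334,-0.0514,0,0,0]'; python3 -m handwheel '[1,0,0,0,0,0,0, 1,0,0,0,0,0,0, 1,0,0,0,0,0,0, 1,0,0,0,0,0,0]'
python3 - <<'E'
from h import *
show()
im,d=ctrl.get_image("side"); cv2.imwrite("pics/z_side.png",im); np.save("pics/zs.npy",d)
im2,d2=ctrl.get_image("top"); cv2.imwrite("pics/z_top.png",im2); np.save("pics/zt.npy",d2); crop(im2,200,120,130,150,5,"pics/z_tc.png")
C={"side":cloud("side",d),"top":cloud("top",d2)}
def g(n,u0,u1,v0,v1,z0,z1,l):
    P=C[n][v0:v1,u0:u1].reshape(-1,3);P=P[(P[:,2]>z0)&(P[:,2]<z1)]
    if len(P): print(l,n,len(P),"z max/med",P[:,2].max().round(4),np.median(P[:,2]).round(4),np.array(cv2.minEnclosingCircle(P[:,:2].astype(np.float32)*1000)[0]).round(1))
g("top",215,275,205,270,.09,.11,"jar top");g("side",290,345,195,240,.09,.11,"jar top")
g("top",270,325,210,265,.125,.15,"driver top");g("side",295,350,150,235,.125,.15,"driver top")
E
```

```text
t: 23.62
tool_pos: [0.2976, 0.5005, 0.2353]
tool_rot: [1.945, 0.488, -1.946]
contact_force: [-0.1, -0.9, -0.2]
opening: 0.0855
t: 23.95
tool_pos: [0.2998, 0.4987, 0.2375]
tool_rot: [1.952, 0.486, -1.947]
contact_force: [0.5, 0.3, -0.8]
opening: 0.0852
t 23.95 pos [0.2998 0.4987 0.2375] jaw yaw -62.1 toolx [ 0.002  0.002 -1.   ] F [ 0.5  0.3 -0.8] open 0.0852 q [ 0.9  -0.05  1.71 -0.    1.48  1.99]
jar top top 605 z max/med 0.1077 0.0996 [414.9 316.9]
jar top side 602 z max/med 0.1017 0.0977 [416.1 318.3]
driver top top 126 z max/med 0.1412 0.1357 [410.6 181.7]
driver top side 114 z max/med 0.1395 0.1329 [412.8 183.3]
```

View pics/z_side.png

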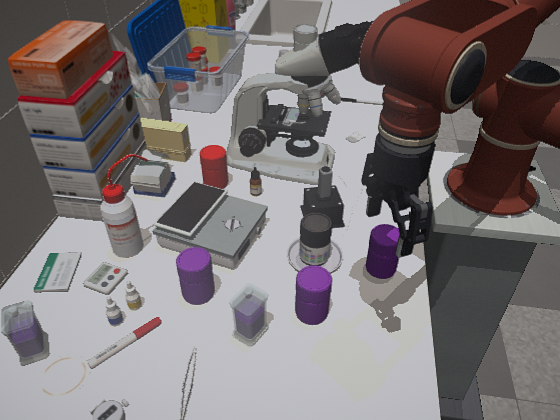

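View pics/z_tc.png

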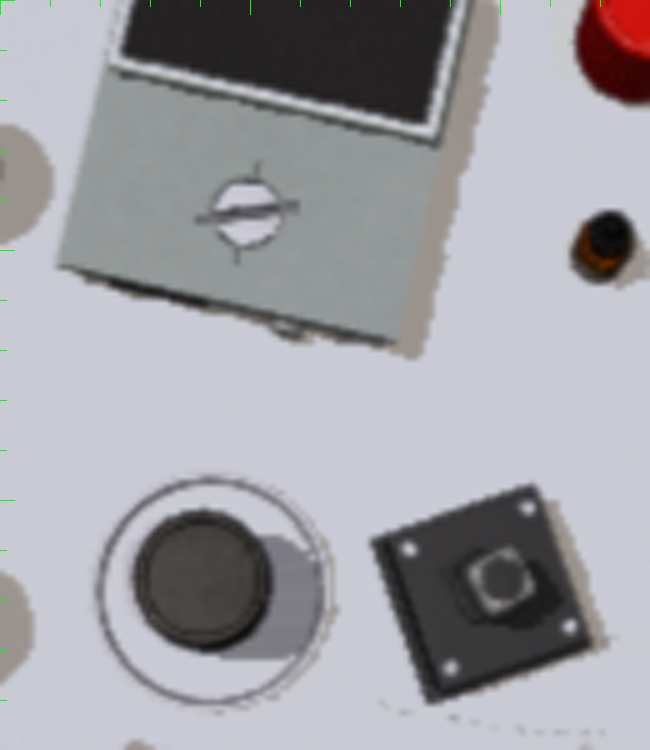

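Final pictures: the jar is centred in the dish and the slot (top crop 248,212) points at the double strokes. The driver stands at its starting height, and nothing else has moved. Handing in.

```bash
python3 -c "
from station import ctrl
print(ctrl.finish_job(), ctrl.get_obs()['t'])"
```

```text
the job is handed in; nothing more can be done
the job is handed in; nothing more can be done
```

The jar is in the dish, the lock screw is turned to its stop, and the driver is back down in its stand. The job was handed in at about 24 s of the 64 s; no verdict is reported.

- **Jar:** my last top picture puts it about 1 mm from the dish's centre, upright, with its top at about 0.10 m. I had let it go fully before moving on.
- **Lock screw:** the blade went about 6 mm into the slot. I turned until the wrist torque rose to 0.3 N m at the hard stop. Afterwards the slot measured about 70° from the locked stroke, or 1.22 rad with measuring error, and it points at the double strokes.
- **Driver:** it was lowered until the collar met the block (about 7 N), then released. Its top is at 0.136 m, the same as at the start, and it sits within about 1 mm of the stand's centre by the top camera.
- **Other things:** the dropping bottle and staining jar look unmoved in the last pictures. The arm stands clear of everything.

No check failed. The side camera consistently read about 1 to 2 mm farther in x than the top camera, within the calibration, and I allowed for it when seating the blade.

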